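Hook up the drop guard of the tube test bay

TASK

Open the tube test bay: lift its drop guard by the leaning stay bar, then swing the bar's hook into the notch of the catch plate and let it down over the notch's lip, so that the guard hangs open by itself on the upright bar. Do not let the guard drop at any time, and leave the brass canister, the tube rack and the socket saver where they are.

Things in the scene. Friction and masses are not known exactly. Their poses are not given: they have to be found in the camera images.
- bay: Tube test bay: grey steel box 206 mm wide, 105 mm high, on a dark base plate 220 x 200 mm, fixed to the counter; black selector knob on its roof. Origin: on the counter midway between two square guard posts (16 mm thick, 180 mm high, at y = -98 and +98 mm) at its open front. Own axes: x into the bay, away from the operator; y along the front, towards the catch plate; z up.
- post_top (a point): Centre of the top of the guard post at the bay's +y. The catch plate is clamped to the front (-x) of this post and stands up above it: an aluminium strip 16 mm thick (bay x = -26 to -10 mm), 30 mm wide in y, 141 mm high. Its notch goes right through it in x and opens sideways in its near face, which looks to -y at the stay bar.
- plate_face (a point): Nominal middle of the notch lip's top edge on the plate's near face: bay x -18, y +80, z 228 mm. The true plate is clamped up to 21 mm higher or lower, unmeasured: feel or look for it. Notch: mouth 22 mm high above the lip; lip 6 mm thick in y, 9 mm high over the floor; pocket behind it 18 mm wide, then a back wall. A solid head 30 mm high closes it above.
- guard_panel (a joint): Lift of the drop guard in m: 0 fully down, top stop at 0.100; slides straight up between the posts. It is a clear pane in a steel surround, 178 mm wide, 80 mm high, 0.35 to 0.65 kg (the bar 0.1 more). Nothing holds it up: let go, it falls. Hooked up on the lip it reads 0.042 to 0.084, according to the height of the notch.
- stay_bar (a joint): Lean of the stay bar in rad: 0 upright, positive leaning to the bay's -y, away from the catch plate; stops at -0.15 and +0.5. Hinge along the bay's x at x -18, y +67, z 90 mm + guard lift; it is a little stiff (0.06 N m), so the bar stays as left. Leaning about 0.26 the hook's tooth touches the plate's near face; with the slot over the lip the bar leans between -0.05 and 0.045.
- bar_slot (a point): Top middle of the slot in the stay bar's hook, 75 mm up the bar from the hinge, 15 mm to +y of its middle line. The bar is a steel strap 16 mm wide, 6 mm thick. On its +y edge an arm 6 mm high, 24 mm long, lies above the slot; at the arm's end a tooth 10 mm wide points down 7 mm. Slot 14 mm wide, open below; hook 10 mm thick in x. Site z points up along the bar.
- bar_grip (a point): Centre of the black grip paddle on top of the stay bar, 158 mm from the hinge: 24 mm wide (bay y when upright), 14 mm thick (bay x: pinch it across this), 42 mm long along the bar. The point's z axis points up along the bar, its x is the hinge axis.
- canister: Brass screw-top canister, 82 mm across, 110 mm high, loose; origin under its centre. Leave alone.
- tube_rack: Wooden upright rack with three slim glass tubes in spring clips, 70 x 150 mm, 152 mm high, loose; origin under its centre. Leave alone.
- saver: Red plastic socket saver, stepped round plug 48 mm across, 60 mm high, loose; origin under its centre. Leave alone.

How it is judged:
By the outcome, as a careful person would: the job done as asked, in the order asked, and still so for the second after the job is handed in, with the robot touching nothing.
It also fails if it takes over 72 s, if anything falls off the work surface, if the arm or the gripper's body presses on something with over 40 N, if the wrist force passes 120 N, or if a joint passes its speed limit or range.

ROBOT

A 6-joint arm with a two-finger parallel gripper is mounted at the origin on the work surface. World frame = base frame: x ahead of the robot, y to its left, z up, the work surface at z = 0. Lengths are in m, angles in rad, forces in N, time in s.
With the tool pointing down it reaches from about 0.35 to 0.775 m from the base axis. Payload 5.5 kg.
Tool frame: the origin (TCP) lies on the centre line of the jaws, within the pads' length; the fingertips stand 11 mm ahead of it and the grasp point (between the pads) lies 8 mm behind it (env.nose_length is the distance from the TCP to the fingertips, in m); x points along the fingers, z is the direction in which the jaws open and shut, and the axes are right-handed (so a half turn about x gives the same grasp; the last joint's range is limited). The gripper opens to 85 mm and grips with 20 to 120 N. Pads are 22 mm wide; open, the fingers measure 114 mm over their backs; the gripper's body (76 mm by 85 mm) begins 54 mm behind the grasp point. The pads swing forward as they close: fully open they stand 13 mm farther back than shut.
Start: joints at [-1.406, 0.313, 0.046, 1.304, 0, 1.431], TCP at [0.173, -0.549, 0.209] pointing down, gripper open.
Joint ranges: [-2.76, 2.76], [-0.86, 1.69], [-1.03, 1.26], [-2.2, 2.34], [-1.47, 1.5], [-3.14, 3.14]. Speed limits (rad/s): [2.57, 2.57, 3.14, 3.14, 3.14, 3.14].

INTERFACE

Orientations are given as a unit quaternion [w, x, y, z].
In Python, from workcell import env gives the robot as it stands. The module is installed in compiled form; this text tells all that it offers.
- The arm moves only by the tool step_arm, never from a script. Its argument "moves" is a list that holds one entry, the list of rows, each a list of 7 numbers: the turn, a rotation vector about the tool's x, y, z in rad, then the shift along the tool's x, y, z in m, then the opening, from 0 (shut) to 1 (fully open). In form: [[[rx, ry, rz, tx, ty, tz, grip], ...]]. A call has 1 to 12 rows; each row is the pose to reach, as a shift and turn from the pose measured when the call began, along the tool's axes at that moment; what a row does not reach only later rows make up. A row lasts 1/10 s, in which the tool goes at most 50 mm and 8.59 degrees, less where a joint would pass 70% of its speed; a pose out of reach is approached as far as the arm can. A call with a gripper value outside its range is refused whole. The fingers move at their own pace and stop on an object; "force" is the grip in N (left out, the last holds). Time passes only in rows, so rows that repeat a pose let the fingers close. It gives the time, the measured TCP pose, the force and the opening at its end, in the units of the state.
- env.get_state(): the state, without advancing time (a new reading comes with each control period).
- env.read_camera(name): name is "side" or "top" or "wrist"; returns (picture, depth): 480x640x3 uint8, red, green, blue; 480x640 float32, m along the optical axis (not along the pixel's ray), 0 where there is no reading.
- env.get_calibration(name): a dict with "mtx" (3x3 intrinsics, pixels), "camera_from_world" (4x4, takes a point from world to camera coordinates); the wrist camera has in their place "T_tool_cam" (4x4, takes a point from camera to tool coordinates, whose origin is the TCP and whose axes are the tool frame's). Camera axes: x right, y down, z forward; pixel columns grow to the right and rows downward; lengths in m; the calibration is good to about 2 mm. A picture is of the moment at which its call begins: read the wrist's pose just before it. get_calibration takes no time and is no camera call.
- env.hand_in(): hands the job in, once; it reports no verdict.
Trained networks look in the newest picture that a camera, given by its name, has taken for a name from the list of things; names that differ only in an ending like _2 or _b are one class to them, and where a whole thing is asked for, a point or a joint stands for the part that bears it (a point fixed in the world has none). Each returns a list of dicts, best first, with "confidence" (0 to 1); they miss things now and then, are a little off and sometimes report something else, mostly with a low value. They report only what shows in the picture. A call takes as long as a camera call.
- env.boxes_of(camera, thing): "uv" ([column, row] in pixels, amid what is visible of it).
- env.silhouettes(camera, thing): "mask" (480x640 bool, what is visible of it) and "uv" ([column, row] in pixels, amid what is visible of it).
The state is a dict: "clock": time; "joint_pos": joint angles; "qvel": joint speeds; "tau": joint torques, N m; "tcp_pos": TCP position; "orientation": TCP orientation; "wrist_force": force on the tool from outside, world axes, zero at the start; "ft_torque": the same for the moment, N m; "finger_gap": finger opening in m.
Only numpy, scipy, OpenCV 4.12 (cv2) and the standard library are available. Lean on these libraries where they do the work, as an engineer would, in place of code of your own. Each camera call takes 0.05 s, during which the arm holds its last target.

## Working session

There is one attempt and no reset: what is moved stays moved. The work goes in short steps, Python scripts to look and compute and a tool call to move; the robot and the scene stay as the last step left them, time stands still between calls to the robot, and variables do not carry over. Pictures are saved under pics/ and viewed, and the job is handed in when it is done.

Besides the shell and the picture viewer there is one more tool, called after "Request:" by a JSON object that holds its "name" and its "arguments", one argument or row to a line. step_arm: Moves the arm, as the interface text tells. Its arguments: {"type":"object","properties":{"moves":{"type":"array","items":{"type":"array","items":{"type":"array","items":{"type":"number"}}}},"force":{"type":"number"}},"required":["moves"]}

```bash
mkdir -p pics; ls; cat > h.py <<'E'
import numpy as np, cv2
from workcell import env
from scipy.spatial.transform import Rotation as R
def snap(cam,fn):
    im,d=env.read_camera(cam)
    cv2.imwrite('pics/'+fn,im[:,:,::-1]); np.save('pics/'+fn+'.npy',d); return im,d
def toworld(cam,u,v,z,st=None):
    c=env.get_calibration(cam);K=np.array(c['mtx'])
    p=np.stack([(np.asarray(u)-K[0,2])/K[0,0]*z,(np.asarray(v)-K[1,2])/K[1,1]*z,z],-1)
    if cam=='wrist':
        T=np.array(c['T_tool_cam']); q=st['orientation']
        p=p@T[:3,:3].T+T[:3,3]
        return p@R.from_quat([q[1],q[2],q[3],q[0]]).as_matrix().T+st['tcp_pos']
    T=np.linalg.inv(np.array(c['camera_from_world']))
    return p@T[:3,:3].T+T[:3,3]
E
python3 - <<'E'
from h import *
s=env.get_state(); print(s)
for c in ['side','top','wrist']:
    snap(c,c+'0.png'); 
    for t in ['bay','guard_panel','stay_bar','bar_grip','canister','tube_rack','saver']:
        if c!='wrist' : print(c,t,[(np.round(b['uv']),round(b['confidence'],2)) for b in env.boxes_of(c,t)])
for c in ['side','top']: print(env.get_calibration(c))
E
```

```text
pics
{'clock': 0.0, 'joint_pos': array([-1.40559758e+00,  3.14044505e-01,  4.49364085e-02,  1.30360854e+00,
       -1.30791742e-05,  1.43120293e+00]), 'qvel': array([ 3.75143690e-04, -1.07150546e-03,  7.77255269e-05,  1.04277064e-03,
        4.61719507e-04,  3.63357391e-04]), 'tau': array([-6.36145960e-04, -4.80626750e+01,  2.98532063e+01,  1.90466561e-02,
       -2.50272415e-04, -1.00994592e-05]), 'tcp_pos': array([ 0.17244873, -0.54792384,  0.20776643]), 'orientation': array([ 0.56961885,  0.41877204,  0.57059767, -0.41783088]), 'wrist_force': array([-0.24828272, -0.11917849,  0.16457418]), 'ft_torque': array([-0.03167524,  0.02010801,  0.02250031]), 'finger_gap': 0.0855214945851333}
side bay [(array([302., 269.]), 0.68)]
side guard_panel [(array([302., 272.]), 0.9)]
side stay_bar [(array([301., 250.]), 0.9)]
side bar_grip [(array([299., 252.]), 0.68)]
side canister [(array([423., 206.]), 0.82), (array([302., 269.]), 0.59)]
side tube_rack [(array([166., 400.]), 0.67)]
side saver [(array([292., 383.]), 0.94)]
top bay [(array([319., 196.]), 0.7)]
top guard_panel [(array([304., 217.])
[... 410 characters left out ...]
]), 'camera_from_world': array([[-0.76447237, -0.64447614, -0.01524765,  0.36799551],
       [-0.46314505,  0.56552395, -0.68240701,  0.34451948],
       [ 0.44841795, -0.51461943, -0.73081337,  0.91427832],
       [ 0.        ,  0.        ,  0.        ,  1.        ]])}
{'mtx': array([[535.54936361,   0.        , 322.47417733],
       [  0.        , 535.54936361, 235.61576874],
       [  0.        ,   0.        ,   1.        ]]), 'camera_from_world': array([[ 0.00967136, -0.99992385,  0.00766598, -0.0301839 ],
       [-0.99570644, -0.0103358 , -0.09198833,  0.48941343],
       [ 0.09206056, -0.00674341, -0.99573058,  1.10624494],
       [ 0.        ,  0.        ,  0.        ,  1.        ]])}
```

View pics/side0.png

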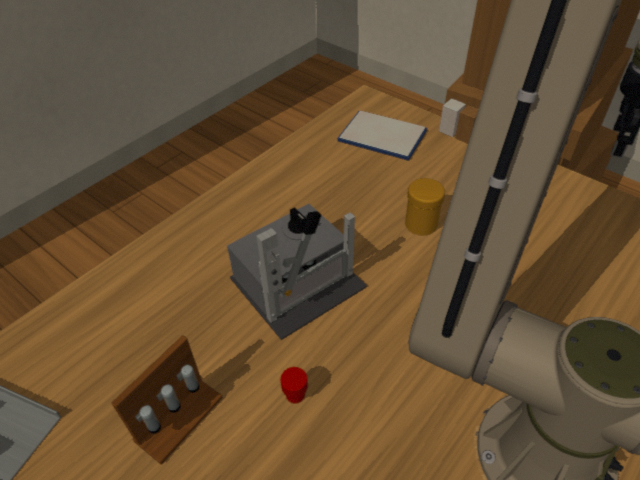

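View pics/top0.png

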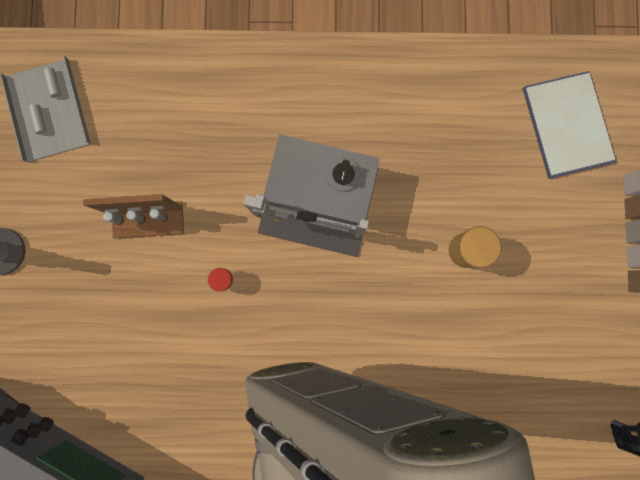

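View pics/wrist0.png

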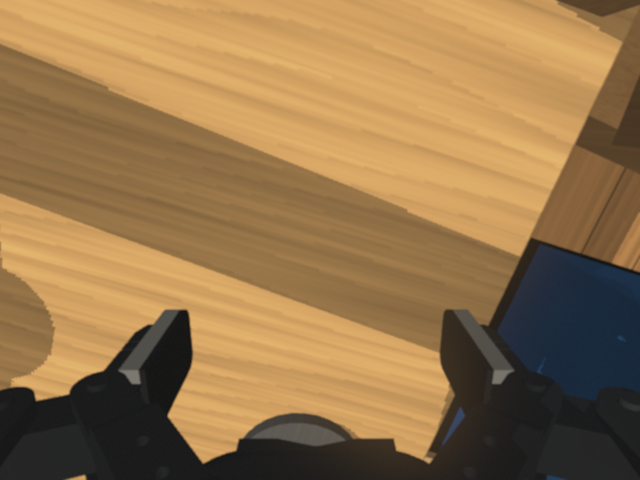

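```bash
python3 - <<'E'
from h import *
a=cv2.imread('pics/side0.png')[195:340,215:380]; b=cv2.imread('pics/top0.png')[125:265,235:390]
cv2.imwrite('pics/z1.png',np.hstack([cv2.resize(a,(400,352),interpolation=2),cv2.resize(b,(400,352),interpolation=2)]))
d=np.load('pics/top0.png.npy'); v,u=np.mgrid[120:270,230:400]
P=toworld('top',u.ravel(),v.ravel(),d[120:270,230:400].ravel())
m=abs(P[:,2]-0.105)<0.006
img=m.reshape(150,170)
r=cv2.minAreaRect(P[m][:,:2].astype(np.float32)*1000); print('roof',r, cv2.boxPoints(r))
for lo,hi in [(0.003,0.02),(0.17,0.19),(0.19,0.21),(0.21,0.3)]:
    mm=(P[:,2]>lo)&(P[:,2]<hi)
    print(lo,mm.sum()); Q=P[mm]
    if lo>0.1:
        uu=u.ravel()[mm];vv=v.ravel()[mm]
        for i in range(0,len(Q),max(1,len(Q)//25)): print(uu[i],vv[i],np.round(Q[i],3))
E
```

```text
roof ((581.6552124023438, -17.998916625976562), (206.6941680908203, 167.26258850097656), 77.53372192382812) [[ 477.68665  -100.85634 ]
 [ 641.00574  -136.96248 ]
 [ 685.6238     64.858505]
 [ 522.3047    100.964645]]
0.003 4333
0.17 241
256 194 [0.55  0.097 0.183]
261 195 [0.548 0.089 0.18 ]
262 196 [0.547 0.087 0.179]
264 197 [0.545 0.083 0.179]
266 208 [0.523 0.078 0.189]
250 211 [0.52  0.109 0.174]
279 211 [0.52  0.056 0.176]
275 212 [0.518 0.063 0.176]
255 213 [0.515 0.098 0.183]
266 213 [0.516 0.079 0.176]
282 213 [0.516 0.05  0.175]
263 214 [0.514 0.085 0.177]
279 214 [0.514 0.056 0.175]
257 215 [0.513 0.096 0.172]
280 215 [0.513 0.054 0.174]
278 216 [0.511 0.058 0.172]
290 216 [0.51  0.035 0.182]
293 218 [0.507 0.03  0.179]
364 219 [ 0.507 -0.1    0.178]
360 221 [ 0.503 -0.092  0.179]
360 222 [ 0.501 -0.092  0.177]
359 223 [ 0.5   -0.091  0.174]
368 223 [ 0.499 -0.107  0.18 ]
367 224 [ 0.497 -0.105  0.179]
366 225 [ 0.495 -0.103  0.182]
366 226 [ 0.494 -0.103  0.18 ]
366 227 [ 0.492 -0.103  0.181]
0.19 71
266 204 [0.528 0.077 0.203]
265 206 [0.524 0.078 0.207]
265 207 [0.522 0
[... 1012 characters left out ...]
529 0.088 0.263]
256 199 [0.528 0.088 0.263]
254 200 [0.526 0.091 0.264]
251 201 [0.524 0.096 0.264]
247 202 [0.522 0.103 0.263]
264 202 [0.527 0.077 0.238]
259 203 [0.521 0.083 0.262]
256 204 [0.519 0.088 0.261]
252 205 [0.517 0.094 0.264]
249 206 [0.518 0.101 0.25 ]
247 207 [0.519 0.107 0.227]
264 207 [0.522 0.079 0.213]
257 209 [0.515 0.089 0.234]
304 211 [0.51  0.008 0.252]
308 212 [0.507 0.001 0.261]
309 213 [ 0.506 -0.001  0.258]
307 214 [0.504 0.003 0.256]
302 215 [0.504 0.011 0.248]
297 216 [0.504 0.021 0.227]
314 216 [ 0.502 -0.009  0.251]
310 217 [ 0.5   -0.002  0.253]
307 218 [0.498 0.003 0.255]
305 219 [0.497 0.006 0.249]
307 220 [0.496 0.003 0.241]
314 221 [ 0.494 -0.009  0.245]
```

View pics/z1.png

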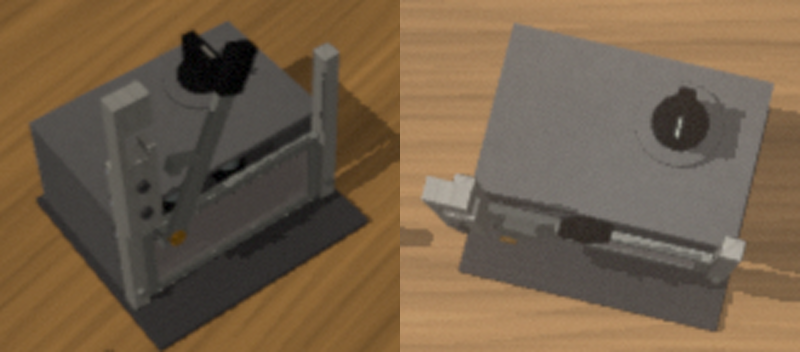

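```bash
python3 - <<'E'
from h import *
print(env.get_calibration('wrist'))
s=env.get_state();q=s['orientation'];M=R.from_quat([*q[1:],q[0]]).as_matrix();print(M.round(3))
d=np.load('pics/top0.png.npy'); v,u=np.mgrid[120:270,230:400]
P=toworld('top',u.ravel(),v.ravel(),d[120:270,230:400].ravel())
yaw=np.deg2rad(-12.47); B=np.array([[np.cos(yaw),-np.sin(yaw)],[np.sin(yaw),np.cos(yaw)]])
Q=P.copy(); Q[:,:2]=(P[:,:2]-[0.5817,-0.018])@B
def s_(m,n): print(n,m.sum(),Q[m].min(0).round(4),Q[m].max(0).round(4),np.median(Q[m],0).round(4))
s_((Q[:,2]>.256)&(Q[:,1]>.07),'platetop'); s_((abs(Q[:,2]-.18)<.003)&(Q[:,1]<-.07),'post-'); s_((abs(Q[:,2]-.18)<.003)&(Q[:,1]>.07),'post+')
s_((Q[:,2]>.235)&(Q[:,1]<.06),'grip');s_(abs(Q[:,2]-.105)<.004,'roof');s_((Q[:,2]>.003)&(Q[:,2]<.015),'base');
s_((abs(Q[:,2]-.13)<.02)&(Q[:,0]>-.06),'knob')
m=(Q[:,2]>.256)&(Q[:,1]>.07);print(np.sort(Q[m][:,2]).round(4)[::8])
E
```

```text
{'mtx': array([[424.56743938,   0.        , 315.81642527],
       [  0.        , 424.56743938, 237.18554509],
       [  0.        ,   0.        ,   1.        ]]), 'T_tool_cam': array([[ 7.45496966e-04, -2.86111491e-01,  9.58196044e-01,
        -1.64689499e-01],
       [-4.57986144e-04, -9.58196307e-01, -2.86111214e-01,
         7.30586344e-02],
       [ 9.99999617e-01, -2.25545469e-04, -8.45367538e-04,
        -3.11036707e-04],
       [ 0.00000000e+00,  0.00000000e+00,  0.00000000e+00,
         1.00000000e+00]])}
[[ 0.     0.954  0.3  ]
 [-0.     0.3   -0.954]
 [-1.    -0.     0.   ]]
platetop 186 [-0.0887  0.0807  0.2562] [-0.072   0.1111  0.2678] [-0.0805  0.0958  0.2628]
post- 73 [-0.072  -0.1051  0.1772] [-0.0558 -0.089   0.1829] [-0.0636 -0.0966  0.1803]
post+ 48 [-0.0922  0.0809  0.1771] [-0.0544  0.1059  0.1829] [-0.0597  0.0961  0.1796]
grip 251 [-0.1914 -0.042   0.2351] [-0.0741  0.0187  1.1468] [-0.0862 -0.0062  0.2563]
roof 5928 [-0.0837 -0.1034  0.101 ] [0.0836 0.1033 0.109 ] [0.006  0.0124 0.1055]
base 4288 [-0.1975 -0.2009  0.003 ] [0.1978 0.2238 0.0149] [-0.0807 -0.0044  0.0059]
knob 831 [-0.0595 -0.1024  0.11  ] [0.0787 0.0997 0.15  ] [ 0.0278 -0.0386  0.114 ]
[0.2562 0.2597 0.2605 0.261  0.2614 0.2617 0.2618 0.2621 0.2623 0.2623
 0.2625 0.2627 0.2629 0.2631 0.2632 0.2635 0.2638 0.2639 0.264  0.2642
 0.2646 0.2653 0.2657 0.2672]
```

```bash
cat >> h.py <<'E'
YAW=np.deg2rad(-12.47)
BR=R.from_euler('z',YAW).as_matrix()
BO=np.array([0.5817,-0.018,0])+BR@np.array([-0.063,0.001,0])
def bay2w(p): return BO+BR@np.asarray(p)
def w2bay(p): return (np.asarray(p)-BO)@BR
def graspR(th): # tool axes in world: x down along bar, z=-bay x
    u=np.array([0,-np.sin(th),np.cos(th)])
    x=-u; z=np.array([-1.,0,0]); y=np.cross(z,x)
    return BR@np.stack([x,y,z],1)
def rel(tcp_w,Rw,s=None):
    s=s or env.get_state(); q=s['orientation'];M=R.from_quat([*q[1:],q[0]]).as_matrix()
    return np.r_[R.from_matrix(M.T@Rw).as_rotvec(),M.T@(np.asarray(tcp_w)-s['tcp_pos'])].round(4)
def barpt(L,th,h,a=0.,x=-.018): # bay coords of a point h up the bar
    return np.array([x,.067-h*np.sin(th)+a*np.cos(th),.09+L+h*np.cos(th)+a*np.sin(th)])
def tcp_for(L,th,h=.162): # grasp point at h along bar; TCP 8mm further toward hinge
    return bay2w(barpt(L,th,h-.008)),graspR(th)
E
python3 - <<'E'
from h import *
print(BO)
print(rel(*tcp_for(0,.45,.162+.13)), tcp_for(0,.45,.162+.13)[0])
E
```

```text
[ 0.52040215 -0.0034201   0.        ]
[ 2.0518  0.4697 -0.2716 -0.137   0.4516 -0.3756] [ 0.49062031 -0.05473001  0.34572698]
```

Request:
{"name": "step_arm", "arguments": {
  "moves": [
    [[0.3, 0.07, -0.04, -0.137, 0, 0, 0.6], [0.6, 0.14, -0.08, -0.137, 0.05, -0.05, 0.6], [2.05, 0.47, -0.27, -0.137, 0.45, -0.375, 0.6], [2.05, 0.47, -0.27, -0.137, 0.45, -0.375, 0.6], [2.05, 0.47, -0.27, -0.137, 0.45, -0.375, 0.6], [2.05, 0.47, -0.27, -0.137, 0.45, -0.375, 0.6], [2.05, 0.47, -0.27, -0.137, 0.45, -0.375, 0.6], [2.05, 0.47, -0.27, -0.137, 0.45, -0.375, 0.6], [2.05, 0.47, -0.27, -0.137, 0.45, -0.375, 0.6], [2.05, 0.47, -0.27, -0.137, 0.45, -0.375, 0.6], [2.05, 0.47, -0.27, -0.137, 0.45, -0.375, 0.6], [2.05, 0.47, -0.27, -0.137, 0.45, -0.375, 0.6]]
  ]
}}

```text
clock: 2.05
tcp_pos: [0.293, -0.2173, 0.3387]
orientation: [-0.035, 0.742, 0.289, -0.604]
wrist_force: [-1.2, -1.1, -0.7]
finger_gap: 0.0518
```

```bash
python3 - <<'E'
from h import *
print(env.get_state()['joint_pos'].round(2),rel(*tcp_for(0,.45,.162+.13)))
E
```

```text
[-1.14  0.17  0.05  1.86  0.3   3.14] [ 0.5901 -0.016   0.0512  0.091  -0.0616 -0.2312]
```

Request:
{"name": "step_arm", "arguments": {
  "moves": [
    [[-1.75, 0, 0, 0.0, -0.03, -0.1, 0.6], [-1.75, 0, 0, 0.0, -0.03, -0.1, 0.6], [-1.75, 0, 0, 0.0, -0.03, -0.1, 0.6], [-1.75, 0, 0, 0.0, -0.03, -0.1, 0.6], [-1.75, 0, 0, 0.0, -0.03, -0.1, 0.6], [-1.75, 0, 0, 0.0, -0.03, -0.1, 0.6], [-1.75, 0, 0, 0.0, -0.03, -0.1, 0.6], [-1.75, 0, 0, 0.0, -0.03, -0.1, 0.6], [-1.75, 0, 0, 0.0, -0.03, -0.1, 0.6], [-1.75, 0, 0, 0.0, -0.03, -0.1, 0.6], [-1.75, 0, 0, 0.0, -0.03, -0.1, 0.6], [-1.75, 0, 0, 0.0, -0.03, -0.1, 0.6]]
  ]
}}

```text
clock: 3.25
tcp_pos: [0.3731, -0.1628, 0.3776]
orientation: [0.549, 0.501, 0.649, -0.164]
wrist_force: [0.2, -0.8, -0.6]
finger_gap: 0.0513
```

```bash
python3 - <<'E'
from h import *
print(env.get_state()['joint_pos'].round(2),rel(*tcp_for(0,.45,.162+.13)))
E
```

```text
[-0.92  0.18  0.16  1.9   0.38  1.6 ] [ 2.345  -0.0619  0.0252  0.091   0.1348 -0.0071]
```

Request:
{"name": "step_arm", "arguments": {
  "moves": [
    [[-1.75, 0, 0, 0.0, 0.06, 0, 0.6], [-1.75, 0, 0, 0.0, 0.06, 0, 0.6], [-1.75, 0, 0, 0.0, 0.06, 0, 0.6], [-1.75, 0, 0, 0.0, 0.06, 0, 0.6], [-1.75, 0, 0, 0.0, 0.06, 0, 0.6], [-1.75, 0, 0, 0.0, 0.06, 0, 0.6], [-1.75, 0, 0, 0.0, 0.06, 0, 0.6], [-1.75, 0, 0, 0.0, 0.06, 0, 0.6], [-1.75, 0, 0, 0.0, 0.06, 0, 0.6], [-1.75, 0, 0, 0.0, 0.06, 0, 0.6], [-1.75, 0, 0, 0.0, 0.06, 0, 0.6], [-1.75, 0, 0, 0.0, 0.06, 0, 0.6]]
  ]
}}

```text
clock: 4.45
tcp_pos: [0.4229, -0.1363, 0.3979]
orientation: [0.736, -0.102, 0.541, 0.394]
wrist_force: [-0.1, -0.2, -0.0]
finger_gap: 0.0512
```

```bash
python3 - <<'E'
from h import *
print(env.get_state()['joint_pos'].round(2),rel(*tcp_for(0,.45,.162+.13)))
E
```

```text
[-0.8   0.22  0.27  1.91  0.41 -0.04] [-2.1815  0.0562  0.0306  0.0911 -0.0067  0.0749]
```

Request:
{"name": "step_arm", "arguments": {
  "moves": [
    [[-1.6, 0.04, 0.02, 0.05, -0.007, 0.075, 0.6], [-1.6, 0.04, 0.02, 0.05, -0.007, 0.075, 0.6], [-1.6, 0.04, 0.02, 0.05, -0.007, 0.075, 0.6], [-1.6, 0.04, 0.02, 0.05, -0.007, 0.075, 0.6], [-1.6, 0.04, 0.02, 0.05, -0.007, 0.075, 0.6], [-1.6, 0.04, 0.02, 0.05, -0.007, 0.075, 0.6], [-1.6, 0.04, 0.02, 0.05, -0.007, 0.075, 0.6], [-1.6, 0.04, 0.02, 0.05, -0.007, 0.075, 0.6], [-1.6, 0.04, 0.02, 0.05, -0.007, 0.075, 0.6], [-1.6, 0.04, 0.02, 0.05, -0.007, 0.075, 0.6], [-1.6, 0.04, 0.02, 0.05, -0.007, 0.075, 0.6], [-1.6, 0.04, 0.02, 0.05, -0.007, 0.075, 0.6]]
  ]
}}

```text
clock: 5.65
tcp_pos: [0.4867, -0.0741, 0.3819]
orientation: [0.426, -0.602, 0.108, 0.667]
wrist_force: [0.1, -0.5, 0.0]
finger_gap: 0.0512
```

```bash
python3 - <<'E'
from h import *
print(env.get_state()['joint_pos'].round(2),rel(*tcp_for(0,.45,.162+.13)))
E
```

```text
[-0.6   0.23  0.27  1.8   0.42 -1.41] [-0.581   0.0132  0.01    0.0412 -0.0014  0.0008]
```

Request:
{"name": "step_arm", "arguments": {
  "moves": [
    [[-0.58, 0.013, 0.01, 0.03, 0, 0, 0.6], [-0.58, 0.013, 0.01, 0.03, 0, 0, 0.6], [-0.58, 0.013, 0.01, 0.03, 0, 0, 0.6], [-0.58, 0.013, 0.01, 0.03, 0, 0, 0.6], [-0.58, 0.013, 0.01, 0.03, 0, 0, 0.6], [-0.58, 0.013, 0.01, 0.03, 0, 0, 0.6]]
  ]
}}

```text
clock: 6.25
tcp_pos: [0.4893, -0.061, 0.3551]
orientation: [-0.234, 0.702, 0.08, -0.668]
wrist_force: [0.6, -0.2, 0.6]
finger_gap: 0.051
```

```bash
python3 - <<'E'
from h import *
s=env.get_state()
print(s['joint_pos'].round(2),rel(*tcp_for(0,.45,.162+.13)))
im,d=snap('wrist','w1.png')
np.save('pics/w1s.npy',np.r_[s['tcp_pos'],s['orientation']])
E
```

```text
[-0.57  0.2   0.18  1.71  0.42 -1.95] [-0.0055  0.0001  0.      0.0113 -0.0017  0.0001]
```

View pics/w1.png

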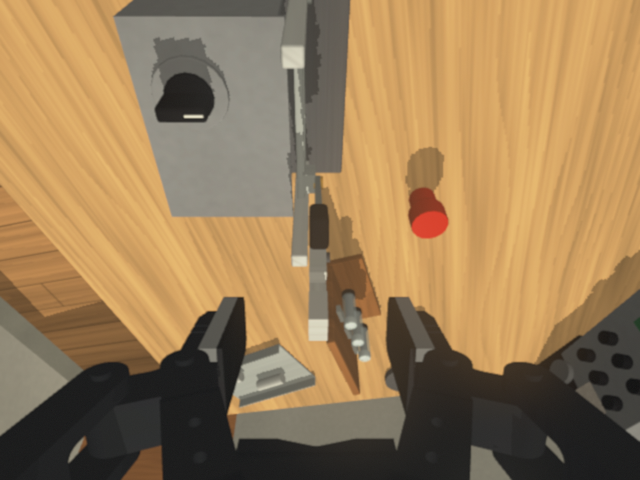

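```bash
python3 - <<'E'
from h import *
a=np.load('pics/w1s.npy'); s=dict(tcp_pos=a[:3],orientation=a[3:]); d=np.load('pics/w1.png.npy')
v,u=np.mgrid[0:400,240:400]
P=toworld('wrist',u.ravel(),v.ravel(),d[0:400,240:400].ravel(),s); Q=w2bay(P);U=u.ravel();V=v.ravel()
def s_(m,n): print(n,m.sum(),np.percentile(Q[m],[2,50,98],axis=0).round(4).tolist())
def reg(a,b,c,e,n): s_((U>=a)&(U<=b)&(V>=c)&(V<=e),n)
reg(312,325,322,338,'platetop');reg(285,300,48,66,'post-top');reg(295,305,258,264,'post+top');reg(312,326,206,246,'paddle');reg(311,326,285,312,'nearface')
for vv in range(165,342,5):
    m=V==vv; mm=m&(U==319); print(vv,Q[mm][0].round(4), end=' | ')
    if vv%15==0:print()
# row widths
m=(U>=300)&(U<=335)&(V>=200)&(V<=250)&(Q[:,2]>.15); s_(m,'paddle all')
m=(U>=295)&(U<=345)&(V>=270)&(V<=345)&(Q[:,2]>.15); s_(m,'plate all')
z=cv2.imread('pics/w1.png')[160:350,270:360]; cv2.imwrite('pics/z2.png',cv2.resize(z,(360,760)[0:2],interpolation=2)[:600])
z=cv2.resize(z,None,fx=3,fy=3,interpolation=2);cv2.imwrite('pics/z2.png',z)
E
```

```text
platetop 238 [[-0.025, 0.0839, 0.2617], [-0.0191, 0.0959, 0.2627], [-0.0141, 0.1078, 0.2636]]
post-top 304 [[-0.008, -0.1028, 0.1783], [-0.0029, -0.0971, 0.1796], [0.0022, -0.0909, 0.181]]
post+top 77 [[-0.007, 0.0936, 0.1788], [-0.002, 0.0986, 0.18], [0.003, 0.1029, 0.1813]]
paddle 615 [[-0.025, -0.0134, 0.2202], [-0.0201, -0.0058, 0.2513], [-0.0152, 0.0045, 0.2571]]
nearface 448 [[-0.0262, 0.08, 0.2048], [-0.0195, 0.0816, 0.2414], [-0.0133, 0.1065, 0.256]]
165 [-0.022   0.0984  0.0089] | 
170 [-0.022   0.1066  0.008 ] | 175 [-0.0221  0.1202 -0.0007] | 180 [-0.0212  0.0518  0.1092] | 
185 [-0.021   0.0404  0.134 ] | 190 [-0.0209  0.0317  0.1541] | 195 [-0.0207  0.0226  0.1739] | 
200 [-0.0206  0.0157  0.19  ] | 205 [-2.040e-02  1.000e-04  2.167e-01] | 210 [-0.0203 -0.0057  0.2299] | 
215 [-0.0202 -0.0119  0.2431] | 220 [-0.0201 -0.0127  0.2494] | 225 [-0.0201 -0.0105  0.2522] | 
230 [-0.0201 -0.0061  0.2524] | 235 [-0.0201 -0.0026  0.2536] | 240 [-0.0201  0.0006  0.2553] | 
245 [-0.02    0.0034  0.2574] | 250 [-0.0206  0.0815  0.182 ] | 255 [-0.0206  0.0809  0.1894] | 
260 [-0.0205  0.081   0.1958] | 265 [-0.0205  0.0818  0.2015] | 270 [-0.0204  0.0807  0.2088] | 
275 [-0.0204  0.0856  0.2104] | 280 [-0.0205  0.1027  0.2012] | 285 [-0.0204  0.1044  0.206 ] | 
290 [-0.0204  0.1058  0.211 ] | 295 [-0.0202  0.081   0.2377] | 300 [-0.0201  0.0824  0.2419] | 
305 [-0.0201  0.0814  0.2481] | 310 [-0.02    0.0817  0.2531] | 315 [-0.02    0.081   0.2587] | 
320 [-0.02    0.0828  0.2624] | 325 [-0.02    0.0892  0.2627] | 330 [-0.02    0.0959  0.2629] | 
335 [-0.02    0.1039  0.2623] | 340 [-0.02    0.1119  0.2619] | paddle all 1056 [[-0.0263, -0.0133, 0.1538], [-0.0187, -0.003, 0.2499], [-0.0027, 0.0922, 0.2576]]
plate all 1382 [[-0.0341, 0.08, 0.152], [-0.0186, 0.0839, 0.2491], [-0.0109, 0.282, 0.2635]]
```

View pics/z2.png

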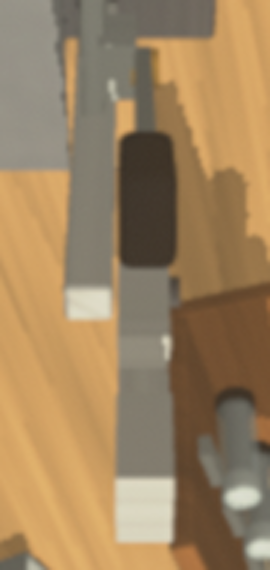

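```bash
cat >> h.py <<'E'
BO=BO+BR@np.array([-.0016,.001,0])
LIP=.2107
E
python3 - <<'E'
from h import *
print(rel(*tcp_for(0,.41,.162+.04)));print(rel(*tcp_for(0,.41,.162)))
E
```

```text
[-0.0049  0.0002  0.0401  0.1018 -0.0104  0.0017]
[-0.0049  0.0002  0.0401  0.1418 -0.0088  0.0017]
```

Request:
{"name": "step_arm", "arguments": {
  "moves": [
    [[-0.005, 0, 0.02, 0.05, -0.008, 0.0017, 0.6], [-0.005, 0, 0.04, 0.09, -0.0104, 0.0017, 0.6], [-0.005, 0, 0.04, 0.12, -0.0095, 0.0017, 0.6], [-0.005, 0, 0.04, 0.142, -0.009, 0.0017, 0.6], [-0.005, 0, 0.04, 0.142, -0.009, 0.0017, 0.6], [-0.005, 0, 0.04, 0.142, -0.009, 0.0017, 0.6]]
  ]
}}

```text
clock: 6.9
tcp_pos: [0.5027, 0.0075, 0.2315]
orientation: [-0.219, 0.703, 0.068, -0.673]
wrist_force: [-0.8, 0.5, -0.0]
finger_gap: 0.051
```

```bash
python3 - <<'E'
from h import *
s=env.get_state();print(s['wrist_force'],rel(*tcp_for(0,.41,.162)))
snap('wrist','w2.png')
E
```

```text
[-0.76545768  0.49818783 -0.0082667 ] [-0.0011  0.0008  0.0001  0.0002  0.0003 -0.0001]
```

View pics/w2.png

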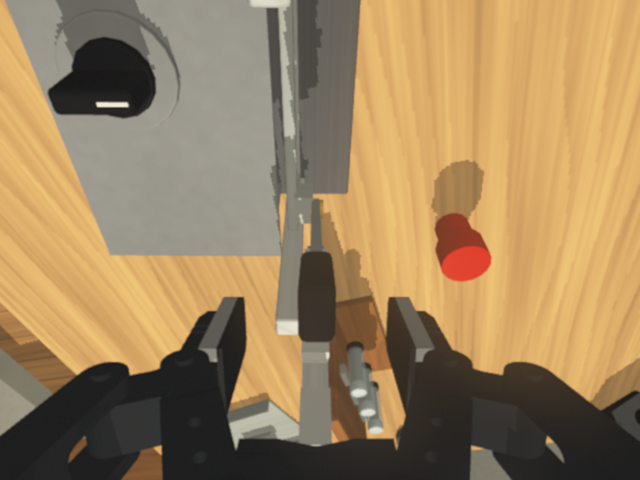

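```bash
python3 - <<'E'
from h import *
s=env.get_state();d=np.load('pics/w2.png.npy')
v,u=np.mgrid[250:340,290:345];P=toworld('wrist',u.ravel(),v.ravel(),d[250:340,290:345].ravel(),s)
q=s['orientation'];M=R.from_quat([*q[1:],q[0]]).as_matrix();T=(P-s['tcp_pos'])@M
im=cv2.imread('pics/w2.png')[250:340,290:345].reshape(-1,3).max(1)
m=(im<75)&(abs(T[:,0])<.06);print(m.sum(),np.percentile(T[m],[1,5,50,95,99],axis=0).round(4))
for vv in range(252,340,8):
    k=m&(v.ravel()==vv); print(vv,np.median(T[k],0).round(4))
E
```

```text
2975 [[-0.0255 -0.0085 -0.0062]
 [-0.0251 -0.0071 -0.0056]
 [-0.0236  0.008   0.0001]
 [ 0.0068  0.0128  0.006 ]
 [ 0.0123  0.013   0.0067]]
252 [ 0.0138  0.0125 -0.0002]
260 [ 0.0035  0.0124 -0.0001]
268 [-0.0063  0.0125  0.0001]
276 [-0.0147  0.0125  0.0001]
284 [-0.0219  0.0123  0.0001]
292 [-0.024   0.01    0.0002]
300 [-0.024   0.0069  0.0002]
308 [-0.0243  0.0039  0.0002]
316 [-0.024   0.0005  0.0002]
324 [-0.0242 -0.0026  0.0002]
332 [-0.0241 -0.006   0.0002]
```

Request:
{"name": "step_arm", "arguments": {
  "moves": [
    [[0, 0, 0, 0, 0, 0, 0], [0, 0, 0, 0, 0, 0, 0], [0, 0, 0, 0, 0, 0, 0], [0, 0, 0, 0, 0, 0, 0], [0, 0, 0, 0, 0, 0, 0], [0, 0, 0, 0, 0, 0, 0], [0, 0, 0, 0, 0, 0, 0]]
  ],
  "force": 60
}}

```text
clock: 7.65
tcp_pos: [0.504, 0.0062, 0.2336]
orientation: [-0.218, 0.705, 0.067, -0.671]
wrist_force: [-0.9, -3.0, 6.7]
finger_gap: 0.0
```

```bash
python3 - <<'E'
from h import *
# contact with plate: entry lean per lift; plan path
lip=LIP
def win(th,L):
    # clearance of hook polygon vs plate: lip y .080-.086 (z<=lip), head y>=.08 z>=lip+.022
    out=[]
    pts=lambda a,h: barpt(L,th,h,a)[1:]
    tb=[pts(a,.068) for a in np.linspace(.022,.032,11)]; at=[pts(a,.081) for a in np.linspace(.008,.032,25)]
    lo=min([p[1]-lip for p in tb if .080<=p[0]<=.086]+[9]); hi=min([lip+.022-p[1] for p in at if p[0]>=.08]+[9])
    return lo,hi
for th in [.28,.26,.24,.22,.2,.18,.15,.12,.1,.08,.05,.02,0]:
    H=.0675-(.28-th)/.28*.004; L=lip-.09-H
    print(th,round(L,4),np.round(win(th,L),4))
s=env.get_state();print(s['wrist_force'],s['tcp_pos'],w2bay(s['tcp_pos']).round(4))
for L in [.02,.0535]: print(L,rel(*tcp_for(L,.41)))
E
```

```text
0.28 0.0532 [9 9]
0.26 0.0535 [6.7e-03 9.0e+00]
0.24 0.0538 [6.5e-03 9.0e+00]
0.22 0.0541 [0.006  0.0026]
0.2 0.0543 [0.0059 0.0026]
0.18 0.0546 [0.0055 0.0027]
0.15 0.0551 [0.0052 0.0028]
0.12 0.0555 [0.0049 0.003 ]
0.1 0.0558 [0.0049 0.0031]
0.08 0.0561 [0.0049 0.0033]
0.05 0.0565 [0.0048 0.0037]
0.02 0.0569 [9.0e+00 4.2e-03]
0 0.0572 [9.0e+00 4.5e-03]
[-0.85546278 -3.00618298  6.65885648] [0.50396479 0.00618773 0.23363113] [-0.0165  0.0048  0.2336]
0.02 [-0.0006 -0.0037 -0.0008 -0.0158 -0.0077  0.0014]
0.0535 [-0.0006 -0.0037 -0.0008 -0.0466 -0.0211  0.0013]
```

```bash
python3 - <<'E'
from h import *
snap('wrist','w3.png')
print(env.get_state()['finger_gap'])
snap('side','s3.png'); a=cv2.imread('pics/s3.png')[150:340,200:400]; cv2.imwrite('pics/s3z.png',cv2.resize(a,None,fx=3,fy=3,interpolation=2))
E
```

```text
-0.00018361251013257474
```

View pics/w3.png

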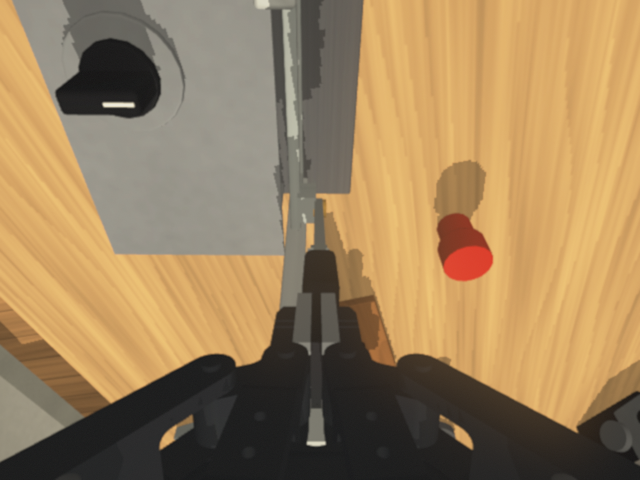

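View pics/s3z.png

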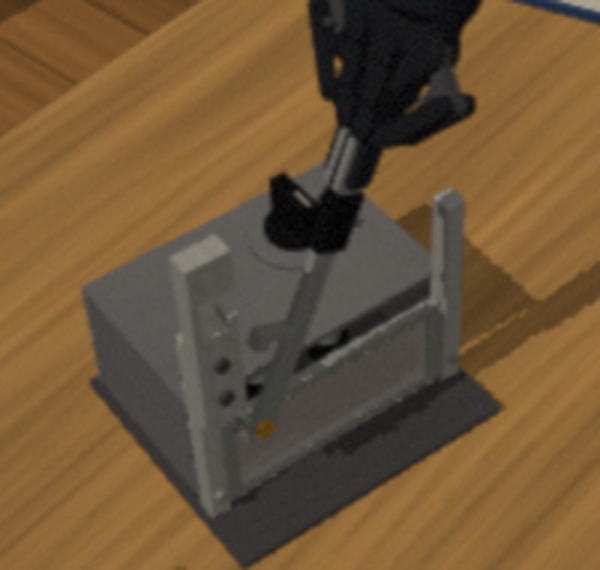

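```bash
python3 - <<'E'
from h import *
s=env.get_state();q=s['orientation'];M=R.from_quat([*q[1:],q[0]]).as_matrix()
d=np.load('pics/w3.png.npy')
for v in range(256,350,6):
  row=[]
  for u in (300,306,311,316,323,330,335):
    T=(toworld('wrist',np.array([u]),np.array([v]),d[v,u:u+1],s)-s['tcp_pos'])@M; row.append((T[0]*1000).round(0).astype(int).tolist())
  print(v,row)
d2=np.load('pics/s3.png.npy')
print('side')
for v in range(170,245,5):
  u0=round(200+345/3-(v-193)*.1)
  print(v,u0,(w2bay(toworld('side',np.array([u0]),np.array([v]),d2[v,u0:u0+1]))[0]*1000).round(0), cv2.imread('pics/s3.png')[v,u0])
print(w2bay(s['tcp_pos']))
a=cv2.imread('pics/w3.png')[240:360,260:370]; cv2.imwrite('pics/w3z.png',cv2.resize(a,None,fx=5,fy=5,interpolation=2))
E
```

```text
256 [[138, -33, -12], [10, 12, -4], [8, 13, -2], [8, 12, 0], [8, 13, 3], [9, 12, 6], [292, -87, 22]]
262 [[133, -36, -12], [3, 12, -4], [0, 13, -2], [1, 12, 0], [0, 13, 3], [1, 13, 6], [6, 11, 8]]
268 [[126, -38, -12], [-5, 12, -4], [-7, 13, -2], [-7, 13, 0], [-7, 13, 3], [-7, 13, 6], [-5, 12, 8]]
274 [[121, -41, -11], [-11, 12, -4], [-13, 13, -2], [-13, 13, 0], [-13, 13, 3], [-13, 12, 5], [-11, 12, 7]]
280 [[115, -43, -11], [-18, 12, -4], [-20, 13, -2], [-20, 13, 0], [-19, 13, 3], [-18, 12, 5], [-18, 12, 7]]
286 [[110, -45, -11], [-22, 11, -4], [-21, 11, -2], [-22, 11, 0], [-22, 11, 3], [-21, 11, 5], [-21, 11, 7]]
292 [[105, -48, -11], [-21, 9, -4], [-22, 9, -2], [-23, 9, 0], [-22, 9, 3], [-22, 9, 5], [-22, 9, 7]]
298 [[-31, 11, -5], [-32, 11, -3], [-30, 11, -2], [-30, 11, 0], [-32, 11, 2], [-30, 10, 5], [-21, 6, 7]]
304 [[-36, 11, -5], [-35, 10, -3], [-35, 11, -2], [-35, 11, 0], [-36, 11, 2], [-35, 10, 5], [-37, 11, 6]]
310 [[-39, 11, -5], [-39, 11, -3], [-39, 10, -2], [-39, 11, 0], [-40, 11, 2], [-39, 11, 5], [-39, 11, 6]]
316 [[-43, 10, -5], [-43, 10, -3], [-45, 11, -2], [-43, 11
[... 454 characters left out ...]
4], [-58, 11, 5]]
346 [[-64, 12, -4], [-60, 9, -3], [-60, 10, -1], [-59, 9, 0], [-59, 9, 2], [-63, 12, 4], [-63, 11, 5]]
side
170 317 [ -9. -21. 335.] [24 20 18]
175 317 [-11. -19. 327.] [23 23 22]
180 316 [-10. -18. 316.] [25 24 23]
185 316 [-13. -15. 308.] [23 22 22]
190 315 [-14. -12. 299.] [25 24 22]
195 315 [-17. -10. 292.] [54 55 59]
200 314 [-18.  -6. 283.] [69 72 75]
205 314 [-22.  -3. 276.] [ 96 100 102]
210 313 [-25.   1. 269.] [83 87 89]
215 313 [-24.   1. 257.] [23 23 26]
220 312 [-27.   6. 250.] [11 10  7]
225 312 [-26.   5. 236.] [2 3 1]
230 311 [-28.   9. 228.] [6 9 4]
235 311 [-22.   6. 208.] [67 73 74]
240 310 [ 51. -42. 105.] [80 85 87]
[-0.01648497  0.00481947  0.23364133]
```

View pics/w3z.png

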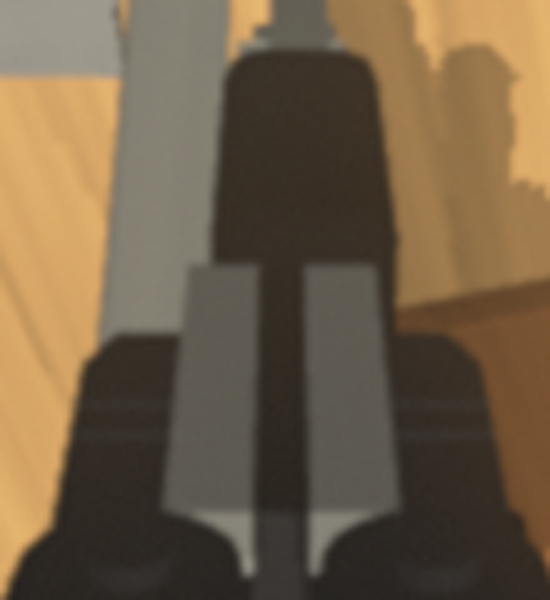

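```bash
python3 - <<'E'
from h import *
print(env.nose_length)
s=env.get_state();print(s['wrist_force'],s['ft_torque'])
d=np.load('pics/w2.png.npy')
# tool coords only depend on camera, use identity
c=env.get_calibration('wrist');K=c['mtx'];T=c['T_tool_cam']
for v,u in [(302,235),(305,240),(320,238),(340,232),(360,225),(302,393),(320,396),(340,402)]:
  z=d[v,u];p=np.array([(u-K[0,2])/K[0,0]*z,(v-K[1,2])/K[1,1]*z,z,1]);print(v,u,(T@p)[:3].round(3))
E
```

```text
0.011
[-1.17425    -2.22664893  5.50080904] [-0.30111041  0.26001105  0.16634098]
302 235 [-0.033  0.01  -0.027]
305 240 [-0.033  0.01  -0.026]
320 238 [-0.038  0.006 -0.026]
340 232 [-0.049  0.005 -0.026]
360 225 [-0.059  0.005 -0.026]
302 393 [-0.033  0.01   0.026]
320 396 [-0.043  0.009  0.025]
340 402 [-0.053  0.007  0.026]
```

Request:
{"name": "step_arm", "arguments": {
  "moves": [
    [[0, 0, 0, -0.01, 0, 0, 0.6], [0, 0, 0, -0.01, 0, 0, 0.6], [0, 0, 0, -0.01, 0, 0, 0.6], [0, 0, 0, -0.01, 0, 0, 0.6], [0, 0, 0, -0.01, 0, 0, 0.6]]
  ]
}}

```text
clock: 8.25
tcp_pos: [0.5029, 0.0024, 0.2425]
orientation: [-0.218, 0.705, 0.067, -0.672]
wrist_force: [-0.3, -0.7, 0.0]
finger_gap: 0.0514
```

```bash
sed -i 's/h-.008/h-.049/' h.py; python3 - <<'E'
from h import *
s=env.get_state();print(s['wrist_force'],s['finger_gap'],rel(*tcp_for(0,.41,.162)))
snap('wrist','w4.png')
E
```

```text
[-0.25879729 -0.67202085  0.00667018] 0.05135300588733853 [-0.0008 -0.003  -0.0007  0.0532  0.0001  0.0014]
```

View pics/w4.png

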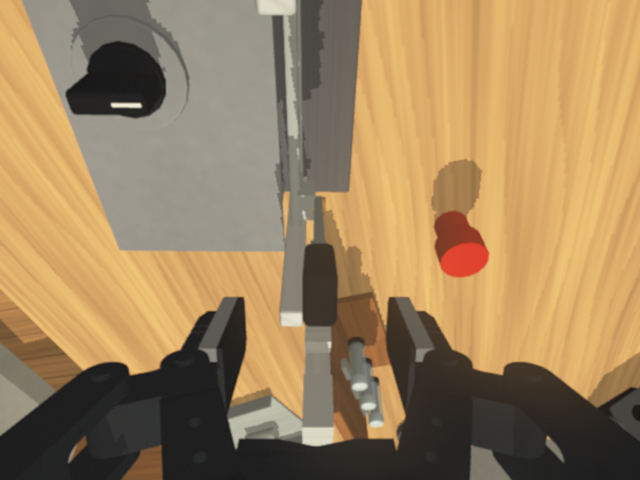

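Request:
{"name": "step_arm", "arguments": {
  "moves": [
    [[0, -0.003, 0, 0.018, 0, 0.0014, 0.6], [0, -0.003, 0, 0.035, 0, 0.0014, 0.6], [0, -0.003, 0, 0.051, 0, 0.0014, 0.6], [0, -0.003, 0, 0.051, 0, 0.0014, 0.6], [0, -0.003, 0, 0.051, 0, 0.0014, 0.6]]
  ]
}}

```text
clock: 8.8
tcp_pos: [0.5058, 0.0227, 0.1957]
orientation: [-0.218, 0.704, 0.068, -0.673]
wrist_force: [-0.0, 0.2, 1.3]
finger_gap: 0.0516
```

```bash
python3 - <<'E'
from h import *
s=env.get_state();print(s['wrist_force'],s['finger_gap'],rel(*tcp_for(0,.41,.162)))
snap('wrist','w5.png')
snap('side','s5.png'); a=cv2.imread('pics/s5.png')[150:340,200:400]; cv2.imwrite('pics/s5z.png',cv2.resize(a,None,fx=3,fy=3,interpolation=2))
E
```

```text
[-0.00995701  0.24081801  1.29481786] 0.05156271904488022 [-0.0006  0.0008 -0.0005  0.0022  0.0003 -0.0003]
```

View pics/w5.png

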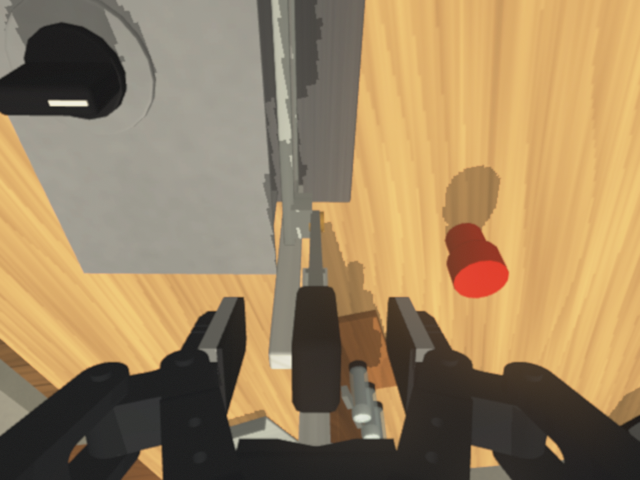

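View pics/s5z.png

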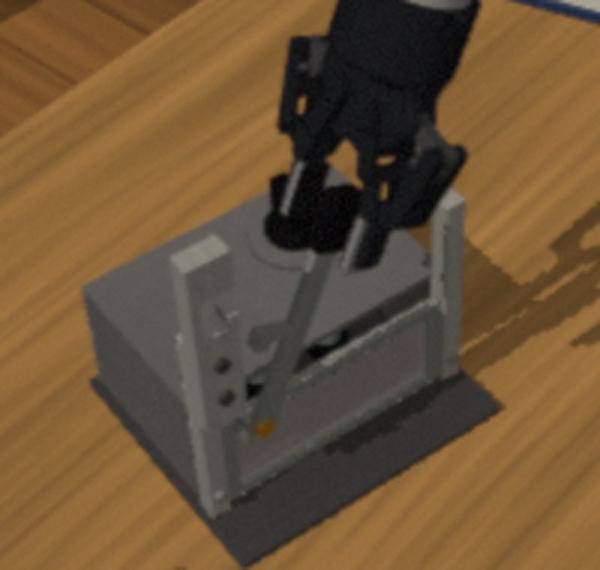

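Request:
{"name": "step_arm", "arguments": {
  "moves": [
    [[0, 0, 0, 0, 0, 0, 0], [0, 0, 0, 0, 0, 0, 0], [0, 0, 0, 0, 0, 0, 0], [0, 0, 0, 0, 0, 0, 0], [0, 0, 0, 0, 0, 0, 0]]
  ],
  "force": 60
}}

```text
clock: 9.4
tcp_pos: [0.506, 0.022, 0.1971]
orientation: [-0.218, 0.704, 0.067, -0.672]
wrist_force: [-4.0, -1.1, 6.8]
finger_gap: 0.0131
```

```bash
python3 - <<'E'
from h import *
s=env.get_state();print(s['wrist_force'],s['ft_torque'],s['finger_gap'],s['joint_pos'].round(2),rel(*tcp_for(0,.41,.162)))
for L in (0,.02,.0535): print(L,rel(*tcp_for(L,.41,.164)))
snap('side','s6.png'); a=cv2.imread('pics/s6.png')[150:340,200:400]; cv2.imwrite('pics/s6z.png',cv2.resize(a,None,fx=3,fy=3,interpolation=2))
E
```

```text
[-3.96733291 -1.13599016  6.76487625] [-0.20356566  0.75387682  0.00369292] 0.013123566648045449 [-0.38  0.18 -0.22  1.23  0.4  -1.74] [-0.0014 -0.001  -0.0011  0.0037  0.0003  0.0001]
0 [-0.0014 -0.001  -0.0011  0.0017  0.0003  0.0001]
0.02 [-0.0014 -0.001  -0.0011 -0.0167 -0.0077  0.0001]
0.0535 [-0.0014 -0.001  -0.0011 -0.0474 -0.021   0.0001]
```

View pics/s6z.png

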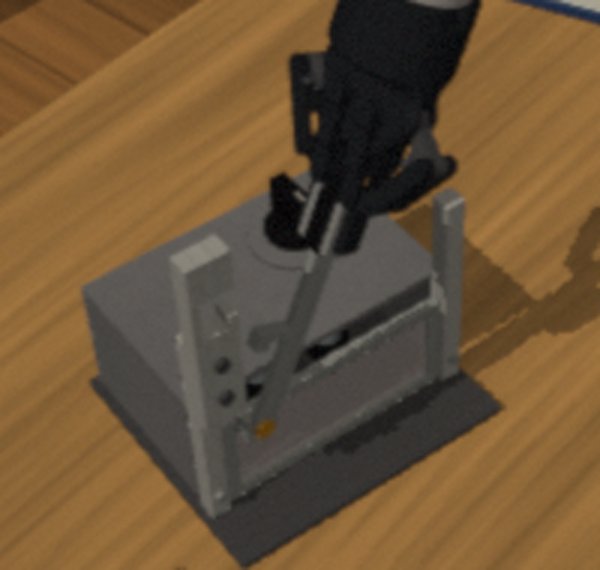

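Request:
{"name": "step_arm", "arguments": {
  "moves": [
    [[0, 0, 0, -0.003, -0.002, 0, 0], [0, 0, 0, -0.007, -0.0035, 0, 0], [0, 0, 0, -0.011, -0.005, 0, 0], [0, 0, 0, -0.014, -0.0065, 0, 0], [0, 0, 0, -0.0165, -0.0077, 0, 0], [0, 0, 0, -0.0165, -0.0077, 0, 0], [0, 0, 0, -0.0165, -0.0077, 0, 0]]
  ],
  "force": 80
}}

```text
clock: 10.15
tcp_pos: [0.506, 0.0225, 0.2152]
orientation: [-0.218, 0.704, 0.067, -0.672]
wrist_force: [0.5, -0.3, -4.6]
finger_gap: 0.0134
```

```bash
python3 - <<'E'
from h import *
s=env.get_state();print(s['wrist_force'],s['ft_torque'],s['finger_gap'],s['joint_pos'].round(2))
for L in (.02,.04,.0535): print(L,rel(*tcp_for(L,.41,.164)))
snap('side','s7.png'); a=cv2.imread('pics/s7.png')[150:340,200:400]; cv2.imwrite('pics/s7z.png',cv2.resize(a,None,fx=3,fy=3,interpolation=2))
E
```

```text
[ 0.52117269 -0.34215476 -4.60032278] [-0.9587904   0.21071681 -0.23291789] 0.013445821525851491 [-0.38  0.17 -0.19  1.28  0.4  -1.74]
0.02 [-0.0015 -0.0008 -0.0014 -0.0002 -0.0001 -0.    ]
0.04 [-0.0015 -0.0008 -0.0014 -0.0186 -0.008  -0.    ]
0.0535 [-0.0015 -0.0008 -0.0014 -0.0309 -0.0134 -0.    ]
```

View pics/s7z.png

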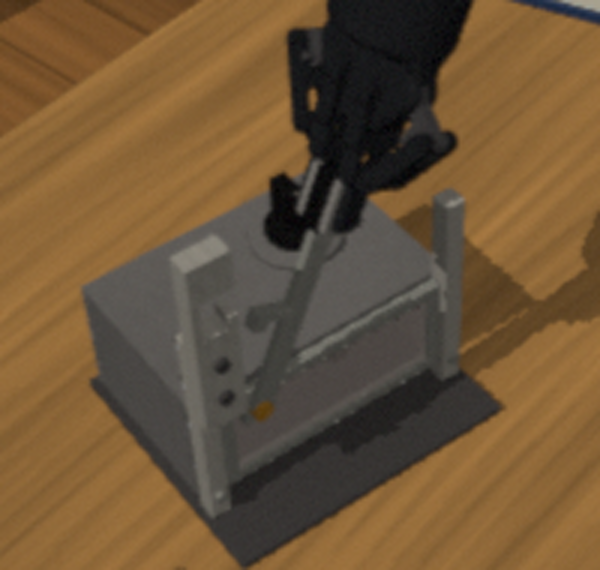

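Request:
{"name": "step_arm", "arguments": {
  "moves": [
    [[0, 0, 0, -0.005, -0.002, 0, 0], [0, 0, 0, -0.01, -0.0043, 0, 0], [0, 0, 0, -0.015, -0.0065, 0, 0], [0, 0, 0, -0.02, -0.0087, 0, 0], [0, 0, 0, -0.025, -0.0108, 0, 0], [0, 0, 0, -0.031, -0.0134, 0, 0], [0, 0, 0, -0.031, -0.0134, 0, 0], [0, 0, 0, -0.031, -0.0134, 0, 0]]
  ]
}}

```text
clock: 11.0
tcp_pos: [0.506, 0.0225, 0.2492]
orientation: [-0.218, 0.704, 0.067, -0.672]
wrist_force: [-1.1, 0.0, -4.9]
finger_gap: 0.0129
```

```bash
python3 - <<'E'
from h import *
s=env.get_state();print(s['wrist_force'],s['ft_torque'],s['finger_gap'],s['joint_pos'].round(2))
print(rel(*tcp_for(.0535,.41,.164)))
snap('side','s8.png'); a=cv2.imread('pics/s8.png')[150:340,200:400]; cv2.imwrite('pics/s8z.png',cv2.resize(a,None,fx=3,fy=3,interpolation=2))
snap('wrist','w8.png')
snap('top','t8.png')
E
```

```text
[-1.11673409  0.02471755 -4.85013176] [-0.9461972   0.18125902 -0.28880733] 0.012855273256136139 [-0.38  0.16 -0.12  1.36  0.4  -1.74]
[-0.0014 -0.001  -0.0014  0.0002  0.0001 -0.0001]
```

View pics/s8z.png

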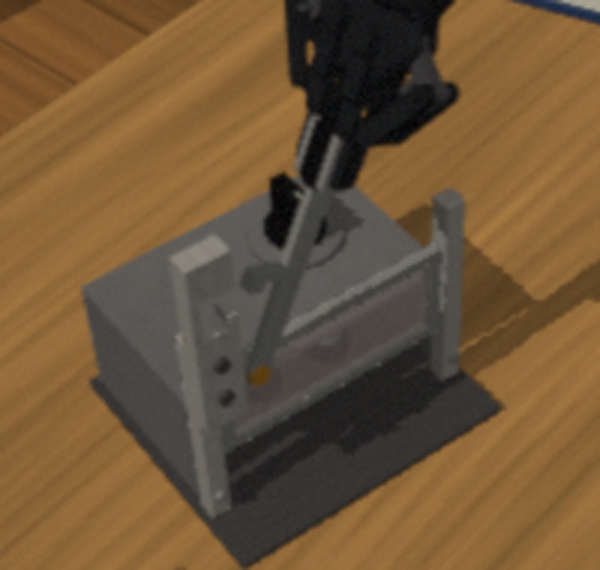

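View pics/w8.png

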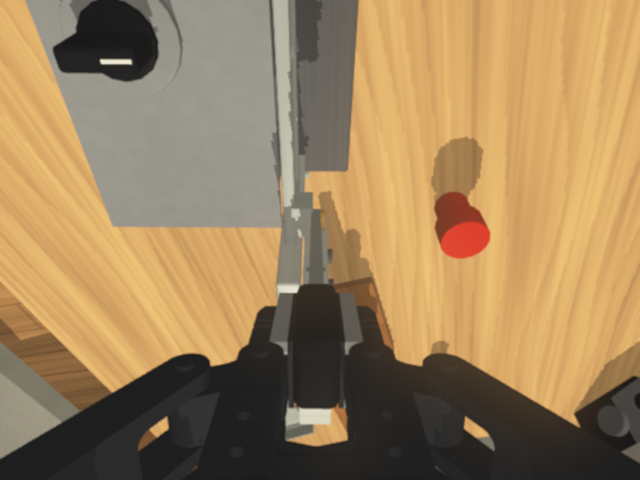

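```bash
python3 - <<'E'
from h import *
s=env.get_state();q=s['orientation'];M=R.from_quat([*q[1:],q[0]]).as_matrix()
d=np.load('pics/w8.png.npy')
for v in list(range(200,285,8))+list(range(284,412,8)):
  u=316; P=toworld('wrist',np.array([u]),np.array([v]),d[v,u:u+1],s); print(v,((P-s['tcp_pos'])@M*1000)[0].round(1),(w2bay(P)[0]*1000).round(1))
# guard top in top cam: before/after; and side
for f in ('top0','t8'):
  d=np.load('pics/%s.png.npy'%f); v,u=np.mgrid[120:270,230:400]
  Q=w2bay(toworld('top',u.ravel(),v.ravel(),d[120:270,230:400].ravel()))
  m=(abs(Q[:,0])<.03)&(Q[:,1]>-.085)&(Q[:,1]<-.05)&(Q[:,2]>.06)
  h,e=np.histogram(Q[m][:,2],bins=np.arange(.06,.2,.004)); print(f,[(round(b,3),int(c)) for c,b in zip(h,e) if c>4])
for f in ('side0','s8'):
  d=np.load('pics/%s.png.npy'%f); v,u=np.mgrid[195:340,215:380]
  Q=w2bay(toworld('side',u.ravel(),v.ravel(),d[195:340,215:380].ravel()))
  m=(abs(Q[:,0]+.005)<.02)&(Q[:,1]>-.08)&(Q[:,1]<-.03)&(Q[:,2]>.03)&(Q[:,2]<.18)
  h,e=np.histogram(Q[m][:,2],bins=np.arange(.02,.2,.004)); print(f,[(round(b,3),int(c)) for c,b in zip(h,e) if c>2])
E
```

```text
200 [ 2.794e+02 -1.900e+01  1.000e-01] [-18.  149.6   0. ]
208 [ 2.845e+02 -2.890e+01  1.000e-01] [-18.  160.7  -0.8]
216 [96.5  8.5  0.1] [-18.1  51.7 156.9]
224 [76.9  8.5  0.1] [-18.1  44.  174.8]
232 [60.7  8.2  0.1] [-18.1  37.7 189.9]
240 [45.6  8.3  0.1] [-18.1  31.7 203.7]
248 [31.3  8.6  0.1] [-18.1  25.7 216.7]
256 [19.3  8.7  0.1] [-18.1  20.9 227.7]
264 [8.2 8.9 0.1] [-18.1  16.3 237.8]
272 [-1.   8.8  0.1] [-18.1  12.7 246.3]
280 [-9.3  8.6  0.1] [-18.1   9.6 253.9]
284 [-23.4  12.9   0.1] [-18.1  -0.  265.2]
292 [-29.2  12.4   0. ] [-18.1  -1.8 270.7]
300 [-35.8  12.4   0. ] [-18.2  -4.5 276.7]
308 [-42.1  12.7   0. ] [-18.2  -7.2 282.5]
316 [-48.   12.9   0. ] [-18.2  -9.7 287.8]
324 [-54.3  13.5   0. ] [-18.2 -12.8 293.2]
332 [-58.3  13.2   0. ] [-18.2 -14.2 297.1]
340 [-61.5  12.6   0. ] [-18.2 -14.8 300.3]
348 [-61.9  10.3   0. ] [-18.2 -12.9 301.5]
356 [-61.1   7.3   0. ] [-18.2  -9.8 302. ]
364 [-61.4   4.9   0. ] [-18.1  -7.7 303.2]
372 [-62.3   3.    0. ] [-18.1  -6.4 304.8]
380 [-61.7  -0.    0. ] [-18.1  -3.3 305.4]
388 [-61.7  -2.6   0. ] [-18.1  -0.9 306.5]

[... 619 characters left out ...]
, 19), (np.float64(0.084), 24), (np.float64(0.088), 66), (np.float64(0.092), 16), (np.float64(0.096), 3), (np.float64(0.1), 35), (np.float64(0.104), 67)]
s8 [(np.float64(0.06), 11), (np.float64(0.064), 27), (np.float64(0.068), 34), (np.float64(0.072), 38), (np.float64(0.076), 27), (np.float64(0.08), 23), (np.float64(0.084), 23), (np.float64(0.088), 30), (np.float64(0.092), 30), (np.float64(0.096), 24), (np.float64(0.1), 28), (np.float64(0.104), 27), (np.float64(0.108), 31), (np.float64(0.112), 23), (np.float64(0.116), 25), (np.float64(0.12), 25), (np.float64(0.124), 34), (np.float64(0.128), 16), (np.float64(0.132), 22), (np.float64(0.136), 40), (np.float64(0.14), 74), (np.float64(0.144), 4)]
```

```bash
cat >> h.py <<'E'
def Lp(th): return .052+max(0,.28-th)/.28*.004
def plan(ths,Ls=None,s=None):
    for i,t in enumerate(ths): print(round(t,3),rel(*tcp_for(Lp(t) if Ls is None else Ls[i],t,.166),s).tolist())
E
python3 - <<'E'
from h import *
plan(np.linspace(.41,.28,6)); 
E
```

```text
0.41 [-0.0016, -0.0007, -0.0013, -0.0008, 0.0005, -0.0001]
0.384 [-0.0016, -0.0007, 0.0247, -0.0007, -0.0025, -0.0001]
0.358 [-0.0016, -0.0007, 0.0507, -0.0006, -0.0055, -0.0001]
0.332 [-0.0016, -0.0007, 0.0767, -0.0004, -0.0086, -0.0]
0.306 [-0.0016, -0.0006, 0.1027, -0.0001, -0.0116, -0.0]
0.28 [-0.0016, -0.0006, 0.1287, 0.0002, -0.0146, -0.0]
```

Request:
{"name": "step_arm", "arguments": {
  "moves": [
    [[0, 0, 0.0247, -0.0007, -0.0025, 0, 0], [0, 0, 0.0507, -0.0006, -0.0055, 0, 0], [0, 0, 0.0767, -0.0004, -0.0086, 0, 0], [0, 0, 0.1027, -0.0001, -0.0116, 0, 0], [0, 0, 0.1287, 0.0002, -0.0146, 0, 0], [0, 0, 0.1287, 0.0002, -0.0146, 0, 0], [0, 0, 0.1287, 0.0002, -0.0146, 0, 0]]
  ]
}}

```text
clock: 11.85
tcp_pos: [0.5091, 0.036, 0.2546]
orientation: [-0.174, 0.707, 0.022, -0.685]
wrist_force: [1.6, 0.1, -5.9]
finger_gap: 0.0132
```

```bash
python3 - <<'E'
from h import *
s=env.get_state();print(s['wrist_force'],s['ft_torque'],s['finger_gap'])
plan([.28,.25,.22,.19,.16,.13,.10,.07,.04,.01])
snap('wrist','w9.png');snap('side','s9.png')
d=np.load('pics/w9.png.npy')
M=R.from_quat([*s['orientation'][1:],s['orientation'][0]]).as_matrix()
for u in (316,318,310):
 for v in range(200,440,6):
  P=toworld('wrist',np.array([u]),np.array([v]),d[v,u:u+1],s); print(u,v,((P-s['tcp_pos'])@M*1000)[0].round(1),(w2bay(P)[0]*1000).round(1))
E
python3 -c "
import cv2
a=cv2.imread('pics/s9.png')[150:340,200:400]; a=cv2.resize(a,(600,570),interpolation=2);cv2.imwrite('pics/s9z.png',a)"
```

```text
[ 1.59659538  0.14910293 -5.93761557] [-0.42896983 -0.09084128 -0.38032226] 0.013202084785744082
0.28 [-0.0006, -0.0008, -0.0001, 0.0001, 0.0004, 0.0001]
0.25 [-0.0006, -0.0008, 0.0299, -0.0003, -0.0032, 0.0001]
0.22 [-0.0006, -0.0008, 0.0599, -0.0005, -0.0068, 0.0001]
0.19 [-0.0006, -0.0008, 0.0899, -0.0007, -0.0105, 0.0001]
0.16 [-0.0006, -0.0008, 0.1199, -0.0007, -0.0141, 0.0001]
0.13 [-0.0006, -0.0008, 0.1499, -0.0007, -0.0177, 0.0001]
0.1 [-0.0006, -0.0008, 0.1799, -0.0005, -0.0212, 0.0001]
0.07 [-0.0006, -0.0008, 0.2099, -0.0002, -0.0248, 0.0001]
0.04 [-0.0007, -0.0008, 0.2399, 0.0001, -0.0283, 0.0001]
0.01 [-0.0007, -0.0008, 0.2699, 0.0006, -0.0319, 0.0001]
316 200 [ 2.698e+02 -1.710e+01  2.000e-01] [-17.9 126.    0. ]
316 206 [ 2.732e+02 -2.420e+01  2.000e-01] [-17.9 133.8  -1.2]
316 212 [1.1e+02 7.8e+00 1.0e-01] [-18.   57.9 146.7]
316 218 [92.5  8.1  0.1] [-18.   52.8 163.5]
316 224 [-164.6   72.7    0. ] [-18.1 -80.3 392.7]
316 230 [64.7  8.2  0.1] [-18.   45.1 190.2]
316 236 [51.5  8.6  0.1] [-18.   41.  202.7]
316 242 [41.   8.5  0.1] [-18.   38.2 212.8]
316 248 [31.6  8
[... 4665 characters left out ...]
1.8]
310 356 [-61.6   7.5  -1.6] [-16.4  10.8 311.8]
310 362 [-62.2   6.   -1.6] [-16.4  12.1 312.7]
310 368 [-62.6   4.4  -1.6] [-16.4  13.6 313.6]
310 374 [-62.5   2.4  -1.6] [-16.4  15.5 314. ]
310 380 [-61.2  -0.5  -1.7] [-16.3  18.6 313.5]
310 386 [-62.8  -1.3  -1.6] [-16.4  18.9 315.3]
310 392 [-61.3  -4.3  -1.7] [-16.3  22.3 314.8]
310 398 [-63.2  -4.9  -1.7] [-16.3  22.4 316.7]
310 404 [-61.1  -8.5  -1.7] [-16.3  26.4 315.7]
310 410 [ 10.8 -68.5  -2.9] [-15.  103.9 263.2]
310 416 [ 12.9 -73.8  -3. ] [-14.9 109.5 262.6]
310 422 [ 374.7 -383.2   -9.1] [-8.300e+00  5.069e+02  3.000e-01]
310 428 [ 378.5 -397.5   -9.2] [ -8.2 521.6   0.7]
310 434 [ 382.  -411.9   -9.3] [ -8.1 536.4   1.3]
```

View pics/s9z.png

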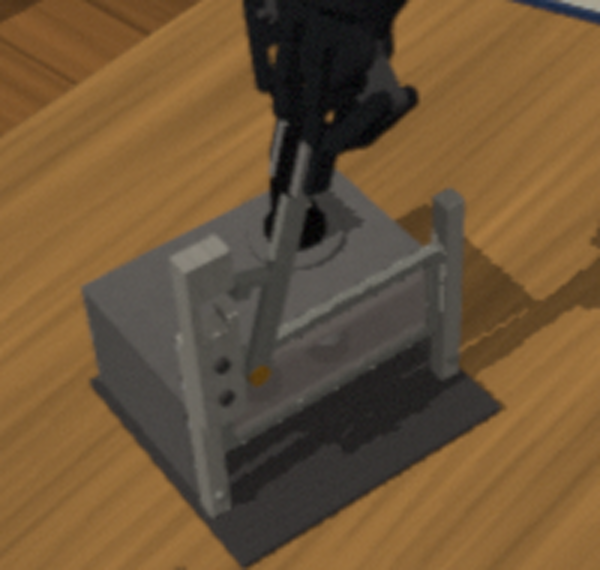

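View pics/w9.png

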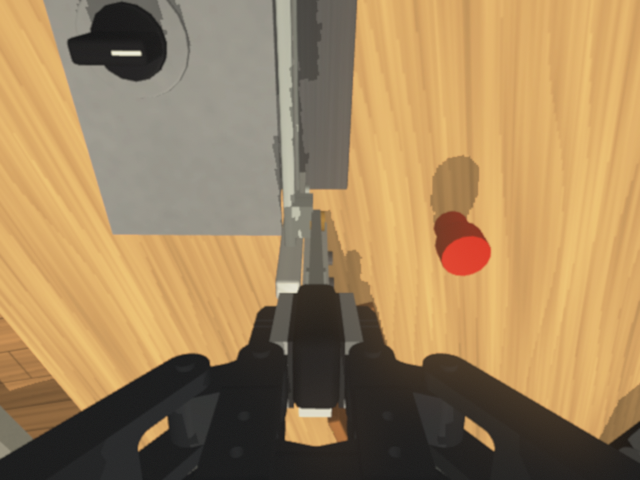

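Request:
{"name": "step_arm", "arguments": {
  "moves": [
    [[0, 0, 0.015, -0.0001, -0.0014, 0, 0], [0, 0, 0.03, -0.0003, -0.0032, 0, 0], [0, 0, 0.045, -0.0004, -0.005, 0, 0], [0, 0, 0.06, -0.0005, -0.0068, 0, 0], [0, 0, 0.075, -0.0006, -0.0087, 0, 0], [0, 0, 0.09, -0.0007, -0.0105, 0, 0], [0, 0, 0.105, -0.0007, -0.0123, 0, 0], [0, 0, 0.12, -0.0007, -0.0141, 0, 0], [0, 0, 0.12, -0.0007, -0.0141, 0, 0], [0, 0, 0.12, -0.0007, -0.0141, 0, 0]]
  ]
}}

```text
clock: 12.95
tcp_pos: [0.5121, 0.0489, 0.2591]
orientation: [-0.133, 0.707, -0.021, -0.694]
wrist_force: [1.3, 0.8, -5.8]
finger_gap: 0.013
```

```bash
python3 - <<'E'
from h import *
s=env.get_state();print(s['wrist_force'],s['ft_torque'],s['finger_gap'])
plan([.16,.14,.12,.10,.08,.06,.04,.02,0.0])
snap('side','s10.png')
a=cv2.imread('pics/s10.png')[150:340,200:400]; a=cv2.resize(a,(600,570),interpolation=2);cv2.imwrite('pics/s10z.png',a)
E
```

```text
[ 1.34997963  0.81202345 -5.80689714] [-0.1051036  -0.37996359 -0.36831772] 0.012978812362112582
0.16 [-0.0012, -0.0007, 0.0006, -0.0001, -0.0001, 0.0001]
0.14 [-0.0012, -0.0007, 0.0206, -0.0003, -0.0024, 0.0001]
0.12 [-0.0012, -0.0006, 0.0406, -0.0005, -0.0048, 0.0002]
0.1 [-0.0012, -0.0006, 0.0606, -0.0007, -0.0072, 0.0002]
0.08 [-0.0012, -0.0006, 0.0806, -0.0008, -0.0096, 0.0002]
0.06 [-0.0012, -0.0006, 0.1006, -0.0009, -0.012, 0.0002]
0.04 [-0.0012, -0.0006, 0.1206, -0.0009, -0.0143, 0.0002]
0.02 [-0.0012, -0.0006, 0.1406, -0.0009, -0.0167, 0.0002]
0.0 [-0.0012, -0.0006, 0.1606, -0.0008, -0.0191, 0.0002]
```

View pics/s10z.png

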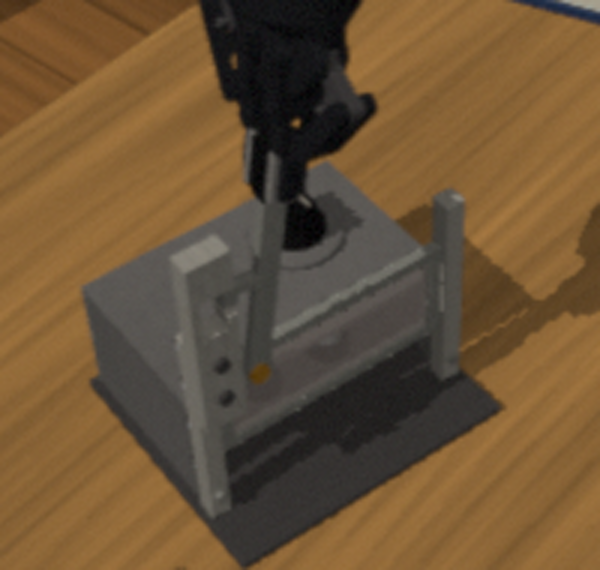

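Request:
{"name": "step_arm", "arguments": {
  "moves": [
    [[0, 0, 0.0206, -0.0003, -0.0024, 0, 0], [0, 0, 0.0406, -0.0005, -0.0048, 0, 0], [0, 0, 0.0606, -0.0007, -0.0072, 0, 0], [0, 0, 0.0806, -0.0008, -0.0096, 0, 0], [0, 0, 0.1006, -0.0009, -0.012, 0, 0], [0, 0, 0.1206, -0.0009, -0.0143, 0, 0], [0, 0, 0.1406, -0.0009, -0.0167, 0, 0], [0, 0, 0.16, -0.0008, -0.0191, 0, 0], [0, 0, 0.16, -0.0008, -0.0191, 0, 0], [0, 0, 0.16, -0.0008, -0.0191, 0, 0]]
  ]
}}

```text
clock: 14.0
tcp_pos: [0.5163, 0.0672, 0.263]
orientation: [-0.077, 0.703, -0.077, -0.703]
wrist_force: [2.6, -1.1, -5.5]
finger_gap: 0.0133
```

```bash
python3 - <<'E'
from h import *
s=env.get_state();print(s['wrist_force'],s['ft_torque'],s['finger_gap'])
plan([0,0,0,0,0],[.056,.053,.05,.047,.0457])
snap('side','s11.png');snap('wrist','w11.png')
a=cv2.imread('pics/s11.png')[150:340,200:400]; a=cv2.resize(a,(600,570),interpolation=2);cv2.imwrite('pics/s11z.png',a)
E
```

```text
[ 2.6065185  -1.11107151 -5.54824718] [-0.13261449 -0.43406984 -0.26042066] 0.013301739418417552
0 [-0.0011, -0.0007, 0.0005, -0.0, 0.0001, 0.0003]
0 [-0.0011, -0.0007, 0.0005, 0.003, 0.0001, 0.0003]
0 [-0.0011, -0.0007, 0.0005, 0.006, 0.0001, 0.0003]
0 [-0.0011, -0.0007, 0.0005, 0.009, 0.0001, 0.0003]
0 [-0.0011, -0.0007, 0.0005, 0.0103, 0.0001, 0.0003]
```

View pics/s11z.png

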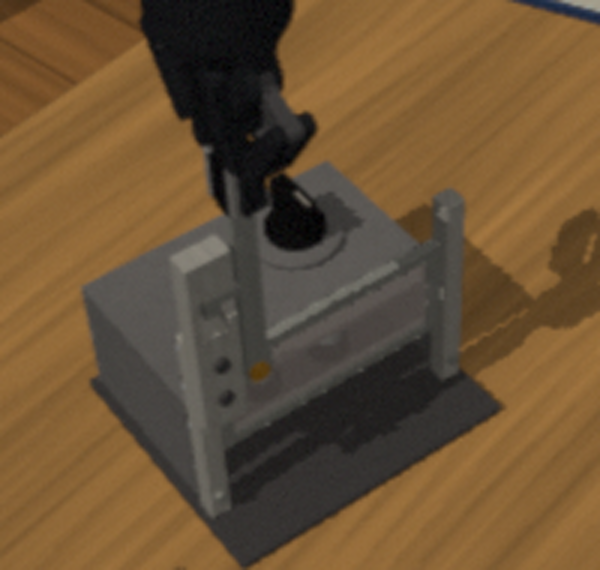

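View pics/w11.png

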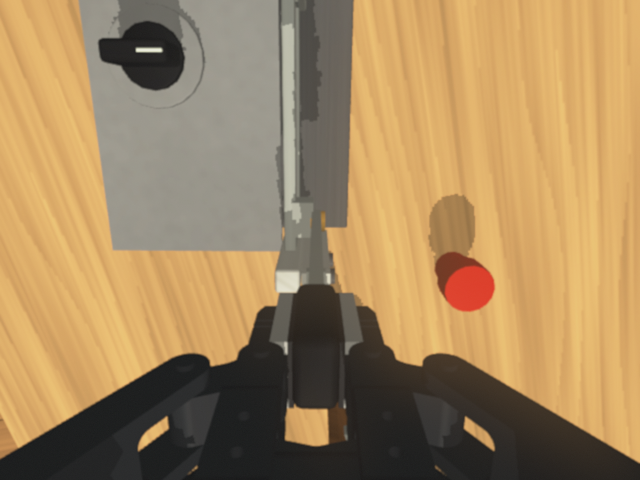

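Request:
{"name": "step_arm", "arguments": {
  "moves": [
    [[0, 0, 0, 0.0015, 0, 0, 0], [0, 0, 0, 0.003, 0, 0, 0], [0, 0, 0, 0.0045, 0, 0, 0], [0, 0, 0, 0.006, 0, 0, 0], [0, 0, 0, 0.007, 0, 0, 0], [0, 0, 0, 0.008, 0, 0, 0], [0, 0, 0, 0.008, 0, 0, 0], [0, 0, 0, 0.008, 0, 0, 0]]
  ]
}}

```text
clock: 14.9
tcp_pos: [0.5162, 0.067, 0.2549]
orientation: [-0.078, 0.703, -0.077, -0.703]
wrist_force: [2.4, -0.9, -7.1]
finger_gap: 0.0134
```

```bash
python3 - <<'E'
from h import *
s=env.get_state();print(s['wrist_force'],s['ft_torque'],s['tcp_pos']);plan([0,0],[.047,.0457])
E
```

```text
[ 2.38083583 -0.93979112 -7.1385237 ] [-0.06817734 -0.45526196 -0.26623656] [0.51620031 0.0670079  0.25486916]
0 [-0.0016, -0.0005, 0.0009, 0.0009, -0.0001, 0.0003]
0 [-0.0016, -0.0005, 0.0009, 0.0022, -0.0001, 0.0003]
```

Request:
{"name": "step_arm", "arguments": {
  "moves": [
    [[0, 0, 0, 0.0005, 0, 0, 0], [0, 0, 0, 0.001, 0, 0, 0], [0, 0, 0, 0.0015, 0, 0, 0], [0, 0, 0, 0.002, 0, 0, 0], [0, 0, 0, 0.0025, 0, 0, 0], [0, 0, 0, 0.0025, 0, 0, 0]]
  ]
}}

```text
clock: 15.5
tcp_pos: [0.5162, 0.067, 0.2523]
orientation: [-0.078, 0.703, -0.077, -0.703]
wrist_force: [1.9, 0.3, -5.3]
finger_gap: 0.0131
```

Request:
{"name": "step_arm", "arguments": {
  "moves": [
    [[0, 0, 0, 0.0005, 0, 0, 0], [0, 0, 0, 0.001, 0, 0, 0], [0, 0, 0, 0.0015, 0, 0, 0], [0, 0, 0, 0.002, 0, 0, 0], [0, 0, 0, 0.002, 0, 0, 0]]
  ]
}}

```text
clock: 16.0
tcp_pos: [0.5164, 0.067, 0.2522]
orientation: [-0.078, 0.704, -0.077, -0.702]
wrist_force: [-1.4, -1.3, 6.9]
finger_gap: 0.0133
```

```bash
python3 - <<'E'
from h import *
plan([0],[.0457])
snap('side','s12.png');snap('top','t12.png')
a=cv2.imread('pics/s12.png')[190:330,230:350]; a=cv2.resize(a,None,fx=4,fy=4,interpolation=2);cv2.imwrite('pics/s12z.png',a)
E
```

```text
0 [-0.0015, -0.0028, 0.0012, -0.0005, -0.0001, 0.0004]
```

View pics/s12z.png

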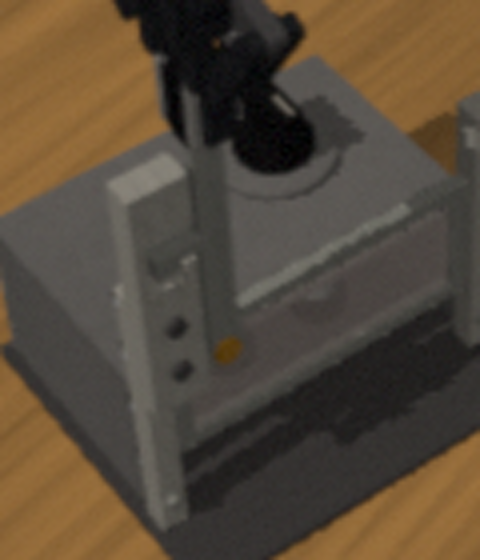

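Request:
{"name": "step_arm", "arguments": {
  "moves": [
    [[0, 0, 0, 0, 0, 0, 0.2], [0, 0, 0, 0, 0, 0, 0.25], [0, 0, 0, 0, 0, 0, 0.45], [0, 0, 0, 0, 0, 0, 0.45], [0, 0, 0, 0, 0, 0, 0.45]]
  ],
  "force": 20
}}

```text
clock: 16.6
tcp_pos: [0.5163, 0.067, 0.2519]
orientation: [-0.078, 0.704, -0.077, -0.702]
wrist_force: [-0.3, -0.2, -0.2]
finger_gap: 0.0385
```

```bash
python3 - <<'E'
from h import *
s=env.get_state();print(s['wrist_force'],s['finger_gap'])
snap('side','s13.png');snap('wrist','w13.png')
a=cv2.imread('pics/s13.png')[190:330,230:350]; a=cv2.resize(a,None,fx=4,fy=4,interpolation=2);cv2.imwrite('pics/s13z.png',a)
E
```

```text
[-0.3097028  -0.22469224 -0.17489694] 0.038470288903408756
```

View pics/s13z.png

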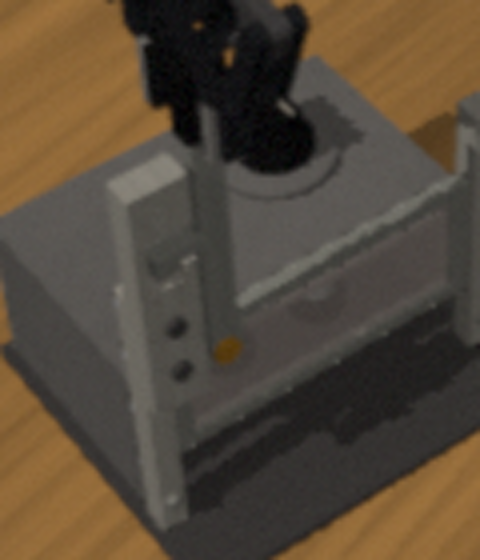

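View pics/w13.png

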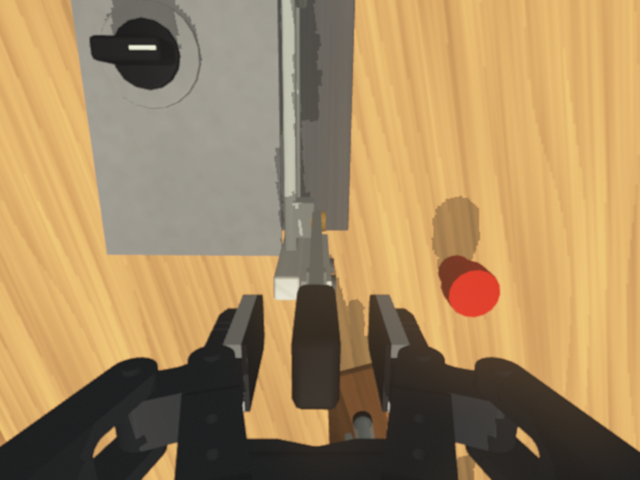

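Released; the guard has not moved and the jaws are clear of the paddle on both sides (pads at columns 262 and 370, paddle 293–338). Retract along the bar.

Request:
{"name": "step_arm", "arguments": {
  "moves": [
    [[0, 0, 0, -0.02, 0, 0, 0.45], [0, 0, 0, -0.045, 0, 0, 0.45], [0, 0, 0, -0.08, 0, 0, 0.45], [0, 0, 0, -0.12, 0, 0, 0.45], [0, 0, 0, -0.15, 0.03, 0, 0.45], [0, 0, 0, -0.15, 0.07, 0, 0.45], [0, 0, 0, -0.15, 0.1, 0, 0.45], [0, 0, 0, -0.15, 0.1, 0, 0.45], [0, 0, 0, -0.15, 0.1, 0, 0.45]]
  ]
}}

```text
clock: 17.6
tcp_pos: [0.4941, -0.0311, 0.4018]
orientation: [-0.078, 0.704, -0.077, -0.702]
wrist_force: [-0.2, 0.3, -0.1]
finger_gap: 0.0384
```

```bash
python3 - <<'E'
from h import *
s=env.get_state();print(s['wrist_force'],s['finger_gap'],s['clock'])
snap('side','s14.png');_,d=snap('wrist','w14.png')
a=cv2.imread('pics/s14.png')[190:330,230:350]; a=cv2.resize(a,None,fx=4,fy=4,interpolation=2);cv2.imwrite('pics/s14z.png',a)
d=np.load('pics/s14.png.npy'); v,u=np.mgrid[195:340,215:380]
Q=w2bay(toworld('side',u.ravel(),v.ravel(),d[195:340,215:380].ravel()))
m=(abs(Q[:,0]+.005)<.02)&(Q[:,1]>-.08)&(Q[:,1]<-.03)&(Q[:,2]>.03)&(Q[:,2]<.18)
h,e=np.histogram(Q[m][:,2],bins=np.arange(.02,.2,.004)); print([(round(float(b),3),int(c)) for c,b in zip(h,e) if c>2])
for t in ['canister','tube_rack','saver']: print(t,[b['uv'] for b in env.boxes_of('side',t)][:1])
E
```

```text
[-0.15610588  0.25518661 -0.14236879] 0.038419272718429695 17.6
[(0.052, 9), (0.056, 18), (0.06, 29), (0.064, 33), (0.068, 33), (0.072, 26), (0.076, 22), (0.08, 28), (0.084, 24), (0.088, 25), (0.092, 29), (0.096, 28), (0.1, 26), (0.104, 27), (0.108, 32), (0.112, 19), (0.116, 29), (0.12, 25), (0.124, 15), (0.128, 30), (0.132, 51), (0.136, 43)]
canister [[421.0, 209.2]]
tube_rack [[165.5, 401.8]]
saver [[294.1, 382.8]]
```

View pics/s14z.png

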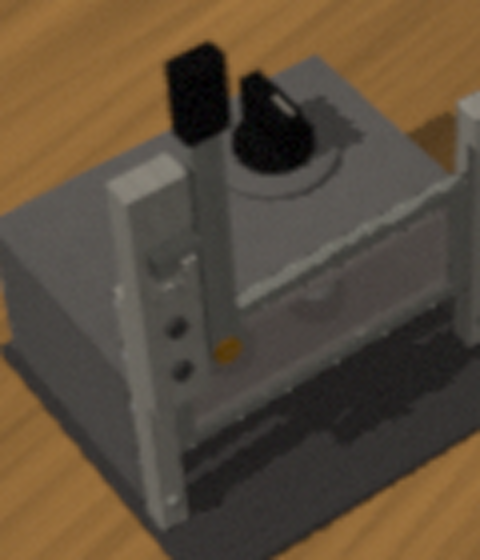

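View pics/w14.png

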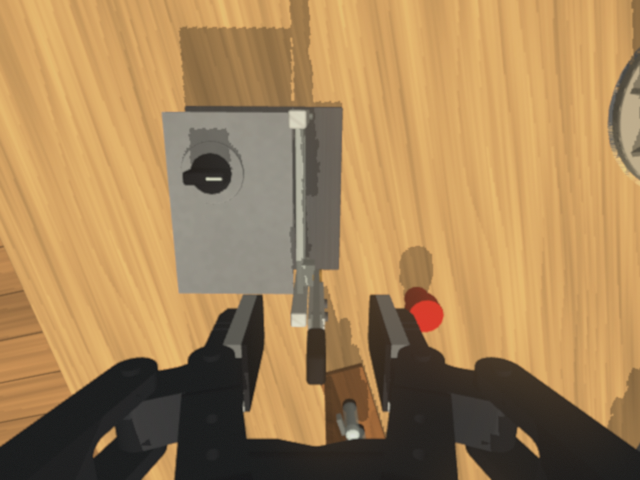

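The guard hangs by itself: bar upright, hook in the notch, guard top at about 0.136 m, a lift of about 0.045 m. The gripper is clear.

```bash
python3 -c "
from workcell import env
print(env.hand_in())"
```

```text
the job is handed in; nothing more can be done
None
```

The guard is hanging open by itself on the upright stay bar, with its hook over the notch's lip, and I have handed the job in. It took about 17.6 s of the 72 s allowed.

I pinched the grip paddle along the lean of the bar and lifted the guard 52 mm. I then swung the hook into the notch, raising it to 56 mm on the way in, and let it down until the lip took the load. After that I released and backed off.

**Last checks**
- **Seating:** while I was letting the bar down, the vertical wrist force went from −5 N to +7 N at a lift of about 45 mm. That is the slot resting on the lip. A tooth caught on the lip would have stopped at about 53 mm.
- **After release:** the bar is upright with the hook in the notch. The guard lift is about 45 mm by depth, and it did not move on release. The wrist force is about 0, and the gripper is well clear.
- **Other objects:** the canister, tube rack and saver were detected within about 3 pixels of where they started in the side picture.

**What disagreed**
- **Fingertips:** in the wrist and side pictures they were about 41 mm farther back than the stated tool frame, about 30 mm behind the TCP instead of 11 mm ahead. Because of this the first pinch closed just above the paddle (gap 0, up to 7 N) and moved nothing. I corrected it from the pictures, and the second pinch held.
- **Last joint:** it also ran to its 3.14 rad range limit on the first approach, and I turned the other way round.

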